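Put the washstand set back together after cleaning

ROBOT

A 6-joint arm with a two-finger parallel gripper is mounted at the origin on the work surface. World frame = base frame: x ahead of the robot, y to its left, z up, the work surface at z = 0. Lengths are in m, angles in degrees, forces in N, time in s.
With the tool pointing down it reaches from about 0.275 to 1 m from the base axis. Payload 8.4 kg.
Tool frame: the origin (TCP) lies between the finger pads; the fingertips stand env.tip_reach ahead of it and the grasp point (between the pads) lies 2 mm behind it (env.tip_reach is the distance from the TCP to the fingertips, in m); z points along the fingers, y is the line along which they close (so a half turn about z gives the same grasp; the last joint's range is limited). The gripper opens to 85 mm and grips with 20 to 120 N. Pads are 22 mm wide; open, the fingers measure 114 mm over their backs; the gripper's body (76 mm by 85 mm) begins 54 mm behind the grasp point. The pads swing forward as they close: fully open they stand 13 mm farther back than shut.
Start: joints at [63.805, 20.225, 93.587, -0, 66.188, -0.138], TCP at [0.275, 0.561, 0.248] pointing down, gripper open.
Joint ranges: [-150.9, 150.9], [-52.94, 120.26], [3.33, 152.33], [-74.26, 254.26], [0, 154.13], [-172.89, 172.89]. Speed limits (degrees/s): [127.2, 127.2, 159.86, 180, 180, 180].

INTERFACE

Orientations are given as [roll, pitch, yaw] about the fixed x, y, z axes, in that order (R = Rz(yaw) Ry(pitch) Rx(roll)).
In Python, from plant import env gives the robot as it stands.
- The arm moves only by the tool jog_arm, never from a script. Its argument "steps" is a list of rows, each an object of numbers: "grip": the opening, from -1 (shut) to 1 (fully open); "tx", "ty", "tz": the shift along the tool's x, y, z in cm; "ax", "ay", "az": the turn, a rotation vector about the tool's x, y, z in rad. In form: [{"grip": .., "tx": .., "ty": .., "tz": .., "ax": .., "ay": .., "az": ..}, ...]. A call has 1 to 5 rows; each row is the pose to reach, as a shift and turn from the pose commanded when the call began, along the tool's axes at that moment; what a row does not reach only later rows make up. A row lasts 1/10 s, in which the tool goes at most 50 mm and 8.59 degrees, less where a joint would pass 70% of its speed; a pose out of reach is approached as far as the arm can. A call with a gripper value outside its range is refused whole. The fingers move at their own pace and stop on an object; the grip force is fixed at half the most. Time passes only in rows, so rows that repeat a pose let the fingers close. It gives the time, the measured TCP pose, the force, the opening and the grip force at its end, in the units of the state.
- env.read_state(): the state, without advancing time (a new reading comes with each control period).
- env.read_camera(name): name is "scene" or "top" or "wrist"; returns the picture (384x512x3 uint8, red, green, blue); there is no depth.
- env.camera_info(name): a dict with "fx", "fy", "cx", "cy" (pixels), "R" (3x3) and "t" (3): a world point X has camera coordinates R X + t; the wrist camera has in their place "tool_from_camera" (4x4, takes a point from camera to tool coordinates, whose origin is the TCP and whose axes are the flange's). Camera axes: x right, y down, z forward; pixel columns grow to the right and rows downward; lengths in m; the calibration is good to about 2 mm. A picture is of the moment at which its call begins: read the wrist's pose just before it. camera_info takes no time and is no camera call.
- env.close_job(): hands the job in; it is judged then, once.
The state is a dict: "time": time; "joints": joint angles; "joint_vel": joint speeds; "joint_torque": joint torques, N m; "eef_pos": TCP position; "eef_rot": TCP orientation; "contact_force": force on the tool from outside, world axes, zero at the start; "moment": the same for the moment, N m; "width": opening from 0.0 (shut) to 1.0 (fully open); "finger_force": force on a finger pad.
Only numpy, scipy, OpenCV 4.12 (cv2) and the standard library are available. Lean on these libraries where they do the work, as an engineer would, in place of code of your own. Each camera call takes 0.05 s, during which the arm holds its last target. There are 200 camera calls.

TASK

The washstand set was taken apart for cleaning; put it back together. Squeeze both spring-loaded spindles and let them spring out into the facing cups of the roll holder, one in each pair of cups; press every white ceramic box on the counter fully home into a recess of the wooden tray, one to a recess, until the face around its grip ridge is flush with the tray; and snap the folding mirror fully open. Leave the soap bottle, tumbler and jar where they stand.

Things in the scene. Friction and masses are not known exactly. Their poses are not given: they have to be found in the camera images.
- holder: Twin roll holder, fixed (place and yaw vary; may swap sides with the tray): dark wood base 170 x 170 x 8 mm, two upright end plates 150 mm long (its x), 72 mm high, facing each other along its y across a clear gap of 130 mm. Each has two square blind cups, 17 x 17 mm, 8 mm deep, in its inner face: two facing pairs, their axes along y, 55 mm above the counter. Origin: underside centre.
- cups_a (a point): Middle of the axis of one facing pair of cups, half-way between the end plates, -52 mm along the holder's x from its origin, 55 mm above the counter; axes are those of the holder. A seated spindle spans 146 mm here (3 mm compressed); its pins may rest up to 2.5 mm above or below this axis.
- cups_b (a point): Middle of the axis of one facing pair of cups, half-way between the end plates, +52 mm along the holder's x from its origin, 55 mm above the counter; axes are those of the holder. A seated spindle spans 146 mm here (3 mm compressed); its pins may rest up to 2.5 mm above or below this axis.
- spindle_a_mid (a point): Middle of a spring spindle (149 mm long at rest, 140 g) on its axis, which is its x and lies 20 mm above the counter. Two white square flanges 40 x 40 x 6 mm, outer faces 66 mm apart, any side down. Beyond each a 12 mm round-nosed pin stands out 41.5 mm along the axis, so squeeze the flanges from outside, above the pins (6 to 20 mm above the axis). Alike end for end.
- spindle_a_spring (a joint): Compression of that spindle in m: 0 at rest, 0.026 at its hard stop (123 mm long, flanges 40 mm apart over their outer faces), about 0.002 to 0.003 when seated. 3 N starts it, 8 N reaches the stop; let go, it springs out. The spindle's listed middle stays with its half towards its -x.
- spindle_b_mid (a point): Middle of a spring spindle (149 mm long at rest, 140 g) on its axis, which is its x and lies 20 mm above the counter. Two white square flanges 40 x 40 x 6 mm, outer faces 66 mm apart, any side down. Beyond each a 12 mm round-nosed pin stands out 41.5 mm along the axis, so squeeze the flanges from outside, above the pins (6 to 20 mm above the axis). Alike end for end.
- spindle_b_spring (a joint): Compression of that spindle in m: 0 at rest, 0.026 at its hard stop (123 mm long, flanges 40 mm apart over their outer faces), about 0.002 to 0.003 when seated. 3 N starts it, 8 N reaches the stop; let go, it springs out. The spindle's listed middle stays with its half towards its -x.
- tray: Wooden tray, fixed (place and yaw vary; may swap sides with the holder), 114 mm (x) x 268 mm (y) x 32 mm high: four recesses in a row along y, 64 mm apart, each 66 mm (x) x 52 mm (y), 26 mm deep. A sprung steel roller in each x end wall stands out 4.5 mm and stops a box about 18 mm short until it is pushed down (6 to 10 N), then grips its sides. Origin: underside centre.
- recess_1 (a point): Centre of a recess's mouth, level with the tray's top face (32 mm above the counter); axes are those of the tray.
- recess_2 (a point): Centre of a recess's mouth, level with the tray's top face (32 mm above the counter); axes are those of the tray.
- recess_3 (a point): Centre of a recess's mouth, level with the tray's top face (32 mm above the counter); axes are those of the tray.
- recess_4 (a point): Centre of a recess's mouth, level with the tray's top face (32 mm above the counter); axes are those of the tray.
- insert_1_face (a point): Centre of a ceramic box's upper face, 26 mm above its underside. Body 60 mm (x) x 46 mm (y) x 26 mm, 150 g; at its middle a grip ridge stands 22 mm above this face, 14 mm thick (x), 36 mm long (y). z is up; alike either way round. Two to four boxes are there (absent: None). It fits any recess, its x along the tray's x; fully home, this point is level with the recess mouth.
- insert_2_face (a point): Centre of a ceramic box's upper face, 26 mm above its underside. Body 60 mm (x) x 46 mm (y) x 26 mm, 150 g; at its middle a grip ridge stands 22 mm above this face, 14 mm thick (x), 36 mm long (y). z is up; alike either way round. Two to four boxes are there (absent: None). It fits any recess, its x along the tray's x; fully home, this point is level with the recess mouth.
- insert_3_face (a point): Centre of a ceramic box's upper face, 26 mm above its underside. Body 60 mm (x) x 46 mm (y) x 26 mm, 150 g; at its middle a grip ridge stands 22 mm above this face, 14 mm thick (x), 36 mm long (y). z is up; alike either way round. Two to four boxes are there (absent: None). It fits any recess, its x along the tray's x; fully home, this point is level with the recess mouth.
- insert_4_face (a point): Centre of a ceramic box's upper face, 26 mm above its underside. Body 60 mm (x) x 46 mm (y) x 26 mm, 150 g; at its middle a grip ridge stands 22 mm above this face, 14 mm thick (x), 36 mm long (y). z is up; alike either way round. Two to four boxes are there (absent: None). It fits any recess, its x along the tray's x; fully home, this point is level with the recess mouth.
- stand: Base of the folding mirror, fixed (place and yaw vary), dark wood 120 mm (x) x 110 mm (y) x 12 mm; its hinge, along y, lies at +54 mm in x and 20 mm up. Origin: underside centre.
- mirror_hinge (a point): Middle of the mirror's hinge line; axes are those of the base (hinge line along y). The mirror, 104 x 100 x 10 mm, lies from here towards the base's -x when folded.
- mirror (a joint): Angle of the folding mirror about its hinge: 0 folded flat over its base (as it starts), 1.92 rad fully open (a stop, leaning back). An over-centre spring holds it at either end; the turning point is near 1.1 rad, beyond which it snaps open by itself. Lifting the tab takes about 2.5 N at first.
- mirror_tab (a point): Grip point on the mirror's tab, 138 mm from the hinge line: a wooden tongue 12 mm thick (y), 18 mm high, 45 mm free length, out of the middle of the mirror's free edge, towards the base's -x when folded, then 24 mm above the counter with nothing beneath. It turns with the mirror: it rises and swings over towards the base's +x.
- soap_bottle: Amber soap bottle, 60 mm across, 115 mm high; a bystander, to be left alone. Origin: underside centre.
- tumbler: White ceramic tumbler, 72 mm across, 75 mm high; a bystander, to be left alone. Origin: underside centre.
- jar: Glass jar with a wooden cap, 68 mm across, 75 mm high; a bystander, to be left alone. Origin: underside centre.
Things that resemble listed ones, but are neither listed nor needed, are in the scene too. Leave any green look-alike of the part that bears insert_2_face alone. Leave any black look-alike of the part that bears spindle_a_mid alone.

How it is judged:
By the outcome, as a careful person would: the job done as asked, in the order asked, and still so for the second after the job is handed in, with the robot touching nothing.
Of insert_1, insert_2, insert_3, insert_4 only 2 to 4 are there at a start; the rules pass over those that are not, and their reading is None.
At some moment in a run one of insert_1, insert_2, insert_3, insert_4, spindle_a, spindle_b may be knocked a few centimetres aside while the robot is not near it.
Once in a run the grip may slacken for a moment while it holds something.
It also fails if it takes over 210 s, if anything falls off the work surface, if the arm or the gripper's body presses on something with over 40 N, if the wrist force passes 120 N, or if a joint passes its speed limit or range.

## Working session

There is one attempt and no reset: what is moved stays moved. The work goes in short steps, Python scripts to look and compute and a tool call to move; the robot and the scene stay as the last step left them, time stands still between calls to the robot, and variables do not carry over. Pictures are saved under pics/ and viewed, at most 14 in all, crops included, and the job is handed in when it is done.

Besides the shell and the picture viewer there is one more tool, called after "Call:" as a command line: name --argument value ..., lists and objects as JSON in quotes. jog_arm: Moves the arm, as the interface text tells. Its arguments: {"type":"object","properties":{"steps":{"type":"array"}},"required":["steps"]}

```bash
ls; mkdir -p pics; cat > h.py <<'E'
import numpy as np,cv2
from plant import env
from scipy.spatial.transform import Rotation as Ro
def cam(name):
    s=env.read_state(); im=env.read_camera(name); i=env.camera_info(name)
    K=np.array([[i['fx'],0,i['cx']],[0,i['fy'],i['cy']],[0,0,1.]])
    if name=='wrist':
        T=np.eye(4);T[:3,:3]=Ro.from_euler('xyz',s['eef_rot'],degrees=True).as_matrix();T[:3,3]=s['eef_pos']
        W=T@np.array(i['tool_from_camera']); R=W[:3,:3].T; t=-R@W[:3,3]
    else: R,t=np.array(i['R']),np.array(i['t'])
    return cv2.cvtColor(im,cv2.COLOR_RGB2BGR),K,R,t
def ray(p,z,K,R,t):
    p=np.atleast_2d(p).astype(float); d=(np.linalg.inv(K)@np.c_[p,np.ones(len(p))].T).T@R
    c=-R.T@t; return c+d*((z-c[2])/d[:,2])[:,None]
def proj(X,K,R,t):
    q=(K@(R@np.atleast_2d(X).T+t[:,None])).T; return q[:,:2]/q[:,2:]
def save(n,im,s=1):
    cv2.imwrite('pics/'+n+'.png',cv2.resize(im,None,fx=s,fy=s,interpolation=cv2.INTER_CUBIC))
E
python3 - <<'E'
from h import *
print(env.read_state(),env.tip_reach)
for n in('top','scene'):
    im,K,R,t=cam(n); save(n+'0',im,1.55); cv2.imwrite(n+'0.png',im); print(n,K[0,0],(-R.T@t).round(3),R.round(2).tolist())
print(np.array(env.camera_info('wrist')['tool_from_camera']).round(3).tolist(), env.camera_info('wrist')['fx'])
E
```

```text
pics
{'time': 0.0, 'joints': array([ 6.38039794e+01,  2.02622708e+01,  9.36308491e+01,  1.31386995e-03,
        6.61865074e+01, -1.37480789e-01]), 'joint_vel': array([ 0.04875132,  0.00634909, -0.01169682,  0.05780182, -0.09331076,
       -0.11035303]), 'joint_torque': array([-4.57595925e-04, -6.05263495e+01, -3.42062581e+01,  3.09356892e-05,
        9.29452654e-03, -1.23116749e-05]), 'eef_pos': array([0.27434532, 0.5610545 , 0.24755077]), 'eef_rot': array([-1.79920376e+02, -1.39233598e-03,  1.53940928e+02]), 'contact_force': array([-0.6826403 ,  0.82297648, -0.791419  ]), 'moment': array([-0.02029702, -0.02694037,  0.05044654]), 'finger_force': 0.0, 'width': 0.9963922615482578} 0.017
top 487.46294892383634 [0.416 0.008 1.469] [[0.02, -1.0, -0.0], [-1.0, -0.02, -0.08], [0.08, 0.01, -1.0]]
scene 351.4796975151971 [1.249 0.377 0.605] [[-0.47, 0.88, 0.0], [0.48, 0.25, -0.84], [-0.74, -0.39, -0.54]]
[[0.001, -0.965, -0.263, 0.067], [1.0, 0.0, 0.001, 0.001], [-0.001, -0.263, 0.965, -0.126], [0.0, 0.0, 0.0, 1.0]] 282.6480451141887
```

View pics/top0.png

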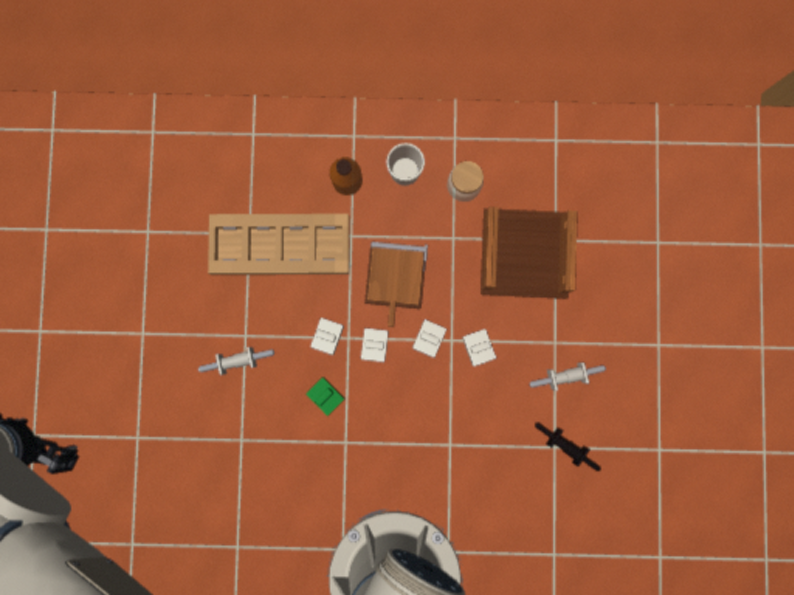

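View pics/scene0.png

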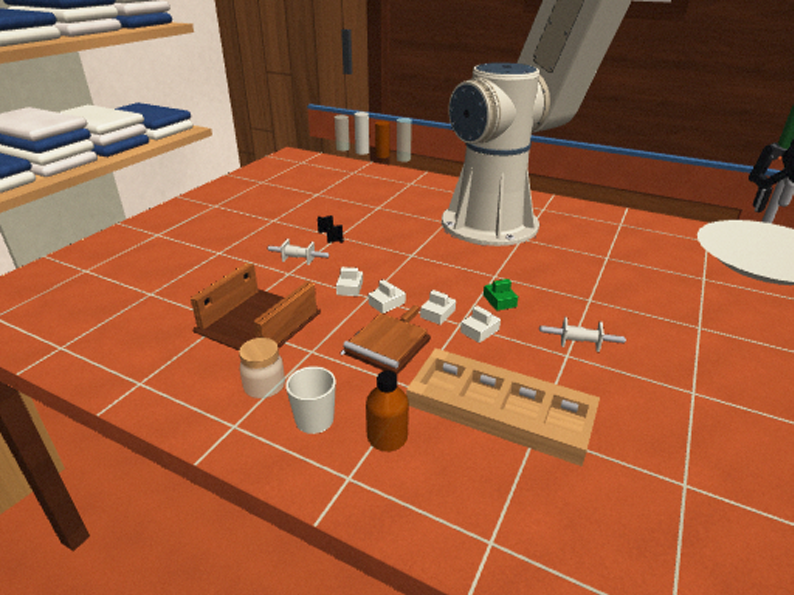

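```bash
cat > top.py <<'E'
from h import *
import sys
def white(im,K,R,t,z=.024,amin=100,amax=2000,v=140,s=70):
    h=cv2.cvtColor(im,cv2.COLOR_BGR2HSV); m=((h[...,2]>v)&(h[...,1]<s)).astype(np.uint8)
    n,l,st,c=cv2.connectedComponentsWithStats(m); o=[]
    for i in range(1,n):
        if amin<st[i,4]<amax:
            q=cv2.findContours((l==i).astype(np.uint8),0,2)[0][0][:,0]
            X=ray(q,z,K,R,t)
            r=cv2.minAreaRect((X[:,:2]*1000).astype(np.float32))
            b=cv2.boxPoints(r); e=[b[1]-b[0],b[2]-b[1]]; e=max(e,key=np.linalg.norm)
            print(c[i].round(0),st[i,4],'cen',np.round(r[0],1),'size',np.round(r[1],1),'long-dir',round(np.degrees(np.arctan2(e[1],e[0]))%180,1))
if __name__=='__main__':
    im,K,R,t=cam('top'); white(im,K,R,t)
E
python3 - <<'E'
from h import *
from top import white
im,K,R,t=cam('top'); white(im,K,R,t,amin=40)
h=cv2.cvtColor(im,cv2.COLOR_BGR2HSV)
for p in [(180,140),(160,140),(170,157),(340,140),(314,150),(368,150),(255,180),(60,200),(260,270)]: print(p,h[p[1],p[0]])
save('a_hold',im[120:210,290:390],6); save('a_tray',im[125:185,125:235],7); save('a_mir',im[145:255,195:330],5.5)
E
```

```text
[300.  90.] 61 cen [ 848.4 -117.7] size [ 82.4 101.4] long-dir 124.3
[493.  93.] 59 cen [ 837.6 -696.1] size [84.8 84.1] long-dir 50.3
[161.  86.] 42 cen [842.6 302.9] size [73.1 38.3] long-dir 64.4
[358. 102.] 84 cen [ 792.8 -306.6] size [160.1  77.8] long-dir 18.6
[107.  86.] 42 cen [829.2 451.4] size [40.2 82. ] long-dir 92.8
[262. 107.] 297 cen [791.5  -4. ] size [70.7 69.4] long-dir 1.2
[424. 154.] 117 cen [ 651.9 -494.2] size [ 74.2 262.2] long-dir 164.6
[289. 155.] 63 cen [632.7 -93. ] size [87.8 77.7] long-dir 37.0
[232. 156.] 47 cen [615.3  65.4] size [72.1 66. ] long-dir 86.4
[258. 159.] 107 cen [618.1   5.1] size [105.   27.2] long-dir 87.6
[ 23. 219.] 111 cen [422.8 711.6] size [234.9  77. ] long-dir 7.0
[294. 221.] 721 cen [ 433.4 -134.8] size [211.9 105.6] long-dir 71.1
[101. 213.] 43 cen [449.7 459. ] size [88.6 34.9] long-dir 67.6
[209. 216.] 331 cen [458.1 161.2] size [101.   59.1] long-dir 70.8
[153. 228.] 185 cen [423.1 308.5] size [77.7 72.3] long-dir 14.3
[241. 222.] 323 cen [436.   50.7] size [76.4 59.7] long-dir 84.2
[136. 236.] 56 cen [393.4 359. ] size [42.9 
[... 552 characters left out ...]
g-dir 13.2
[  8. 329.] 200 cen [107.3 720.1] size [69.5 31. ] long-dir 63.3
[252. 350.] 1399 cen [ 58.7 -24.6] size [140.  318.7] long-dir 97.2
[147. 348.] 54 cen [ 80.6 327.7] size [77.4 64.8] long-dir 82.9
[ 18. 369.] 1186 cen [ 12.5 665.5] size [107.2 145.5] long-dir 91.4
[496. 362.] 66 cen [  46.3 -689.7] size [66.7 87. ] long-dir 141.5
[427. 360.] 50 cen [  52.5 -499.1] size [29.2 79.5] long-dir 109.2
[257. 377.] 451 cen [  4.7 -13.2] size [ 58.9 120.9] long-dir 91.4
(180, 140) [ 15 117 181]
(160, 140) [ 15 116 184]
(170, 157) [ 16 117 181]
(340, 140) [ 10 163  94]
(314, 150) [ 12 168 108]
(368, 150) [ 13 164 143]
(255, 180) [ 13 161 155]
(60, 200) [  9 172 165]
(260, 270) [  9 172 172]
```

View pics/a_hold.png

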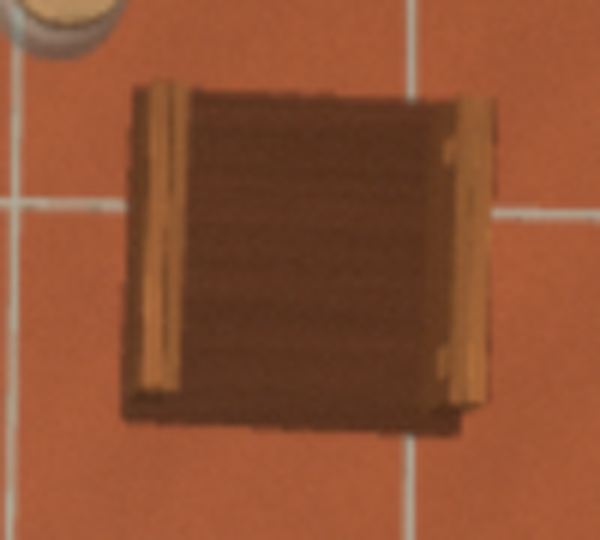

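View pics/a_mir.png

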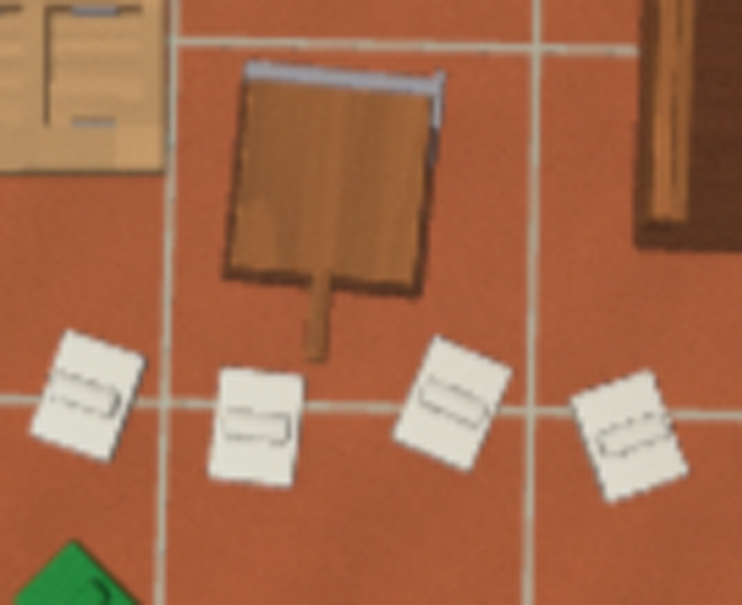

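```bash
cat > go.py <<'E'
# go.py x y z yaw (mm, deg): print the jog from the present pose
from h import *; import sys
def go(x,y,z,yaw,quiet=0):
    s=env.read_state(); p=np.array(s['eef_pos'])*1000; Rt=Ro.from_euler('xyz',s['eef_rot'],degrees=True)
    G=Ro.from_euler('xyz',[180,0,yaw],degrees=True); d=Rt.inv().apply(np.array([x,y,z])-p)/10; v=(Rt.inv()*G).as_rotvec()
    print('t cm',d.round(2),'rot',v.round(3),'rows>=',round(max(np.linalg.norm(d)/5,np.degrees(np.linalg.norm(v))/8.59),1))
if __name__=='__main__': 
    go(*map(float,sys.argv[1:5])); s=env.read_state(); print(s['time'],s['eef_pos'].round(4),s['eef_rot'].round(1),s['joints'].round(0),s['contact_force'].round(1),s['width'])
E
cat > top.py <<'E'
from h import *
def blobs(m,z,K,R,t,amin,amax,k=3):
    m=cv2.morphologyEx(m.astype(np.uint8),cv2.MORPH_OPEN,np.ones((k,k),np.uint8)) if k else m.astype(np.uint8)
    n,l,st,c=cv2.connectedComponentsWithStats(m); o=[]
    for i in range(1,n):
        if amin<st[i,4]<amax:
            q=cv2.findContours((l==i).astype(np.uint8),0,2)[0][0][:,0]
            r=cv2.minAreaRect((ray(q,z,K,R,t)[:,:2]*1000).astype(np.float32))
            b=cv2.boxPoints(r); e=max([b[1]-b[0],b[2]-b[1]],key=np.linalg.norm)
            o.append((*r[0],max(r[1]),min(r[1]),np.degrees(np.arctan2(e[1],e[0]))%180)); print(c[i].round(0),st[i,4],np.round(o[-1],1))
    return o
def top():
    im,K,R,t=cam('top'); h=cv2.cvtColor(im,cv2.COLOR_BGR2HSV)
    w=(h[...,2]>190)&(h[...,1]<40)
    print('white'); blobs(w,.026,K,R,t,15,800)
    return im,h,K,R,t
if __name__=='__main__':
    im,h,K,R,t=top()
    print('tray'); blobs((h[...,1]<140)&(h[...,1]>70)&(h[...,2]>120)&(h[...,0]>12),.032,K,R,t,800,9000)
    print('holder'); blobs((h[...,2]<120)&(h[...,1]>140),.008,K,R,t,800,9000)
    print('dark edges'); 
E
python3 top.py; python3 go.py 420 310 230 193
```

```text
white
[261. 109.] 165 [777.2  -4.3  45.2  36.8  91.2]
[210. 216.] 259 [451.3 140.4  56.9  43.1 163. ]
[277. 218.] 267 [451.  -55.9  57.5  44.1 157.8]
[241. 222.] 259 [436.5  48.4  57.4  43.3 174.3]
[309. 224.] 253 [ 435.9 -151.3   57.6   42.5   20.8]
[  1. 326.] 30 [119.  738.3  23.    8.7   3.8]
[255. 337.] 270 [103.3   0.4  92.8  28.   93.4]
[226. 358.] 55 [ 46.5  84.3  37.3  14.2 151.8]
tray
[180. 157.] 3308 [625.4 234.2 272.4 114.2  91.3]
holder
[341. 164.] 2584 [ 620.2 -240.8  169.3  168.7   88.5]
dark edges
t cm [-24.11 -16.18   1.8 ] rot [-0.001 -0.    -0.682] rows>= 5.8
0.2 [0.2744 0.5612 0.2479] [-180.     0.   153.9] [64. 20. 94. -0. 66. -0.] [0.2 0.6 0.3] 0.9958267998503452
```

Call:
jog_arm --steps '[{"tx": -4, "ty": -2.7, "tz": 0.3, "az": -0.12}, {"tx": -8, "ty": -5.4, "tz": 0.6, "az": -0.24}, {"tx": -12, "ty": -8.1, "tz": 0.9, "az": -0.36}, {"tx": -16, "ty": -10.8, "tz": 1.2, "az": -0.48}, {"tx": -20, "ty": -13.5, "tz": 1.5, "az": -0.6}]'

```text
validation failed for argument at $.st...
```

```bash
python3 go.py 420 310 190 193
```

```text
t cm [-24.11 -16.17   5.8 ] rot [-0.001 -0.    -0.682] rows>= 5.9
0.2 [0.2744 0.5612 0.2479] [-180.     0.   153.9] [64. 20. 94. -0. 66. -0.] [0.2 0.6 0.3] 0.9958267998503452
```

Call:
jog_arm --steps '[{"grip": 1, "tx": -4, "ty": -2.7, "tz": 0.3, "ax": 0, "ay": 0, "az": -0.12}, {"grip": 1, "tx": -8, "ty": -5.4, "tz": 0.6, "ax": 0, "ay": 0, "az": -0.24}, {"grip": 1, "tx": -12, "ty": -8.1, "tz": 0.9, "ax": 0, "ay": 0, "az": -0.36}, {"grip": 1, "tx": -16, "ty": -10.8, "tz": 1.2, "ax": 0, "ay": 0, "az": -0.48}, {"grip": 1, "tx": -20, "ty": -13.5, "tz": 1.5, "ax": 0, "ay": 0, "az": -0.6}]'

```text
time: 0.7
eef_pos: [0.3955, 0.3506, 0.2332]
eef_rot: [180.0, 0.0, -171.4]
contact_force: [1.3, 0.4, 0.4]
width: 0.997
finger_force: 0.0
```

```bash
python3 go.py 420 310 190 193
```

```text
t cm [-1.82 -4.38  4.32] rot [ 0.     0.    -0.076] rows>= 1.3
0.7 [0.3955 0.3506 0.2332] [ 180.     0.  -171.4] [ 41.  13. 106.  -0.  61. -57.] [1.3 0.4 0.4] 0.9968454023073186
```

Call:
jog_arm --steps '[{"grip": 1, "tx": -1.0, "ty": -2.2, "tz": 2.0, "ax": 0, "ay": 0, "az": -0.04}, {"grip": 1, "tx": -1.8, "ty": -4.4, "tz": 4.0, "ax": 0, "ay": 0, "az": -0.07}, {"grip": 1, "tx": -1.8, "ty": -4.4, "tz": 4.3, "ax": 0, "ay": 0, "az": -0.07}, {"grip": 1, "tx": -1.8, "ty": -4.4, "tz": 4.3, "ax": 0, "ay": 0, "az": -0.07}]'

```text
time: 1.1
eef_pos: [0.4189, 0.3111, 0.1899]
eef_rot: [-180.0, -0.1, -167.8]
contact_force: [0.7, 0.6, -0.7]
width: 0.996
finger_force: 0.0
```

```bash
cat > near.py <<'E'
from h import *; import sys
def near(n,z,show=1,save_=1,amin=150):
    im,K,R,t=cam('wrist'); h=cv2.cvtColor(im,cv2.COLOR_BGR2HSV)
    m=((h[...,2]>150)&(h[...,1]<60)).astype(np.uint8)
    m=cv2.morphologyEx(m,cv2.MORPH_OPEN,np.ones((5,5),np.uint8))
    nn,l,st,c=cv2.connectedComponentsWithStats(m)
    for i in range(1,nn):
        if st[i,4]>amin:
            q=cv2.findContours((l==i).astype(np.uint8),0,2)[0][0][:,0]
            r=cv2.minAreaRect((ray(q,z,K,R,t)[:,:2]*1000).astype(np.float32)); b=cv2.boxPoints(r); e=max([b[1]-b[0],b[2]-b[1]],key=np.linalg.norm)
            print(c[i].round(0),st[i,4],'cen',np.round(r[0],1),'size',np.round(r[1],1),'dir',round(np.degrees(np.arctan2(e[1],e[0]))%180,1))
    if save_: save(n,im,1.5)
    cv2.imwrite(n+'.png',im); np.savez(n,K=K,R=R,t=t)
if __name__=='__main__': near(sys.argv[1],float(sys.argv[2]))
E
python3 near.py w1 .02
```

```text
[ 19. 149.] 2119 cen [439.8  66.4] size [41.7 62.3] dir 178.9
[ 93. 179.] 2507 cen [454.6 140.4] size [59.9 62.3] dir 164.0
[246. 167.] 1590 cen [407.9 292.1] size [38.8 99.9] dir 116.6
[304. 166.] 498 cen [392.3 364.9] size [37.6 43.3] dir 104.0
```

View pics/w1.png

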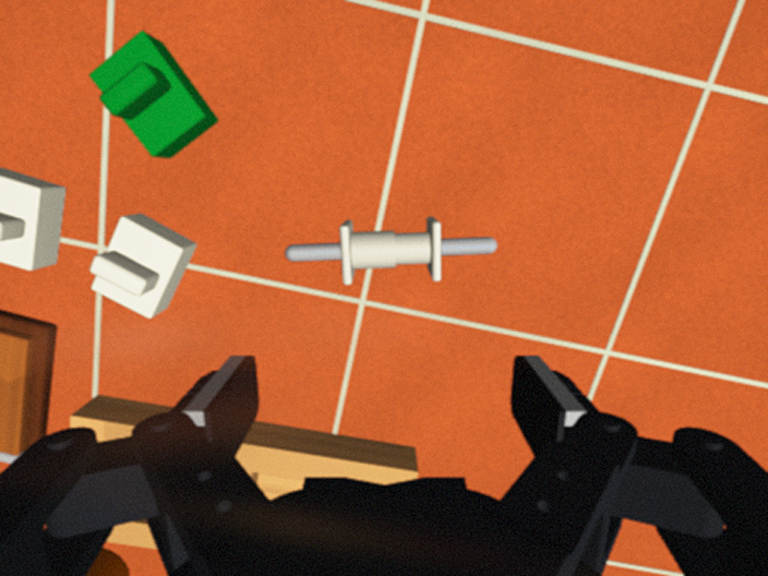

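```bash
cat > spin.py <<'E'
from h import *
def spin(im,K,R,t,guess,z=.02,rad=.1):
    g=proj([[guess[0]/1000,guess[1]/1000,z]],K,R,t)[0]
    h=cv2.cvtColor(im,cv2.COLOR_BGR2HSV); v,u=np.nonzero((h[...,1]<75)&(h[...,2]>70))
    X=ray(np.c_[u,v],z,K,R,t)[:,:2]*1000
    H=np.zeros(h.shape[:2],np.uint8); k=np.linalg.norm(X-guess,axis=1)<rad*1000; H[v[k],u[k]]=1
    H=cv2.morphologyEx(H,cv2.MORPH_CLOSE,np.ones((3,3),np.uint8)); n,l,st,c=cv2.connectedComponentsWithStats(H)
    i=1+np.argmax(st[1:,4]); v,u=np.nonzero(l==i); X=ray(np.c_[u,v],z,K,R,t)[:,:2]*1000
    m=X.mean(0); d=np.linalg.svd(X-m,full_matrices=0)[2][0]
    for _ in range(3):
        s=(X-m)@d; a=X[s<s.min()+30].mean(0); b=X[s>s.max()-30].mean(0); d=(b-a)/np.linalg.norm(b-a)
    s=(X-a)@d; c=a+d*(s.max()+s.min())/2
    return c.round(1),round(s.max()-s.min(),1),round(np.degrees(np.arctan2(d[1],d[0]))%180,1),st[i,4]
E
python3 - <<'E'
from spin import *
d=np.load('w1.npz'); print(spin(cv2.imread('w1.png'),d['K'],d['R'],d['t'],np.array([410,309])))
im,K,R,t=cam('top')
print(spin(im,K,R,t,np.array([410,309]),rad=.085)); print(spin(im,K,R,t,np.array([382,-322]),rad=.085))
E
```

```text
(array([421.5, 302.5]), np.float64(180.3), np.float64(107.5), np.int32(3512))
(array([397.6, 286.2]), np.float64(96.8), np.float64(119.8), np.int32(265))
(array([ 373.6, -326.6]), np.float64(142.4), np.float64(116.6), np.int32(377))
```

```bash
python3 - <<'E'
from h import *
d=np.load('w1.npz');im=cv2.imread('w1.png');K,R,t=d['K'],d['R'],d['t']
X=ray([[191,168.7],[331.3,163.3]],.02,K,R,t)*1000
e=X[1]-X[0];print(X.round(1),np.linalg.norm(e),X.mean(0),np.degrees(np.arctan2(e[1],e[0]))%180)
h=cv2.cvtColor(im,cv2.COLOR_BGR2HSV)
for p in [(205,168),(318,164),(260,165),(252,70),(300,212),(245,200)]: print(p,h[p[1]-1:p[1]+2,p[0]].tolist())
E
```

```text
[[420.4 242.6  20. ]
 [383.4 386.3  20. ]] 148.41099926326748 [401.91604056 314.46740521  20.        ] 104.46008254325855
(205, 168) [[78, 7, 194], [94, 9, 199], [80, 4, 200]]
(318, 164) [[114, 13, 204], [109, 13, 211], [105, 12, 208]]
(260, 165) [[23, 20, 231], [25, 20, 234], [22, 16, 236]]
(252, 70) [[10, 197, 214], [10, 200, 212], [10, 193, 217]]
(300, 212) [[12, 117, 210], [25, 41, 213], [35, 30, 220]]
(245, 200) [[10, 170, 209], [13, 92, 209], [26, 37, 219]]
```

```bash
python3 go.py 402 314.5 43 194.5
```

```text
t cm [ 1.64  0.56 14.79] rot [ 0.001  0.001 -0.038] rows>= 3.0
1.2 [0.4191 0.3124 0.1909] [ 180.     0.  -167.7] [ 37.  15. 109.   0.  56. -66.] [ 1.2  0.6 -0.1] 0.9990179186491596
```

Call:
jog_arm --steps '[{"grip": 1, "tx": 0.8, "ty": 0.3, "tz": 4, "ax": 0, "ay": 0, "az": -0.038}, {"grip": 1, "tx": 1.6, "ty": 0.5, "tz": 8, "ax": 0, "ay": 0, "az": -0.038}, {"grip": 1, "tx": 1.6, "ty": 0.5, "tz": 11, "ax": 0, "ay": 0, "az": -0.038}, {"grip": 1, "tx": 1.6, "ty": 0.5, "tz": 11, "ax": 0, "ay": 0, "az": -0.038}]'

```text
time: 1.6
eef_pos: [0.4002, 0.3126, 0.0779]
eef_rot: [-179.9, -0.3, -165.4]
contact_force: [0.1, 0.6, 1.0]
width: 1.003
finger_force: 0.0
```

```bash
python3 -c "
from h import *
for i in range(4): print(env.read_state()['eef_pos'].round(4)); cam('wrist')
"; python3 near.py w2 .02; python3 go.py 402 314.5 43 194.5
```

```text
[0.4002 0.3126 0.0779]
[0.4015 0.3134 0.0798]
[0.4026 0.3139 0.0811]
[0.4032 0.3142 0.0819]
[282.  26.] 285 cen [285.7 301.2] size [29.5  3. ] dir 0.1
[445.  20.] 935 cen [257.9 393.4] size [ 3.4 87.6] dir 90.1
[ 22. 225.] 3037 cen [457.5 161.5] size [65.9 39.1] dir 1.0
[230. 215.] 3533 cen [411.  293.8] size [43.8 98.9] dir 122.8
[318. 216.] 1094 cen [396.1 365.6] size [42.4 43.6] dir 103.4
t cm [0.16 0.07 3.92] rot [0.001 0.003 0.   ] rows>= 0.8
1.85 [0.4036 0.3141 0.0822] [ 179.9    0.2 -165.5] [ 38.  23. 115.   0.  42. -67.] [ 0.4 -0.7  0. ] 0.9993914103889631
```

View pics/w2.png

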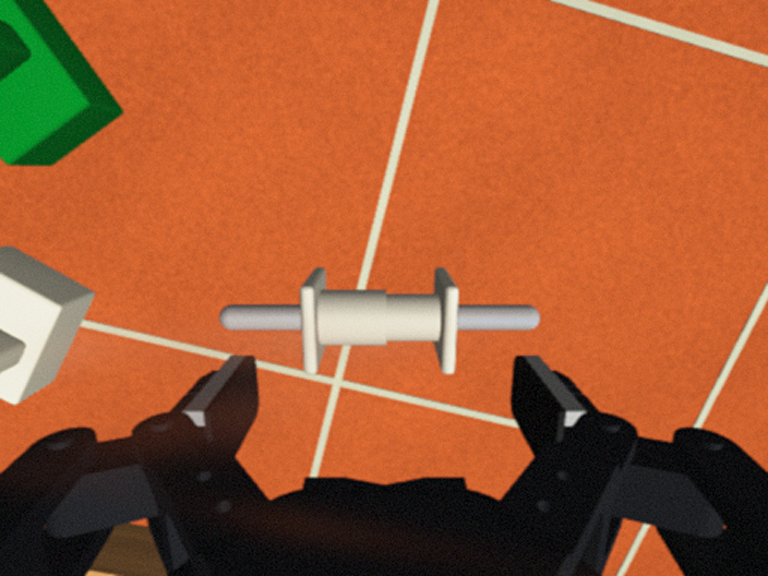

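```bash
python3 - <<'E'
from h import *
d=np.load('w2.npz');K,R,t=d['K'],d['R'],d['t']
X=ray([[146.5,211.5],[360,211.5]],.02,K,R,t)*1000
e=X[1]-X[0];print(X.round(1),np.linalg.norm(e),X.mean(0),np.degrees(np.arctan2(e[1],e[0]))%180)
E
python3 go.py 402 314.5 42 194.5
```

```text
[[420.8 240.9  20. ]
 [383.2 386.1  20. ]] 149.95720946371316 [401.98703071 313.52434931  20.        ] 104.51527022078278
t cm [0.16 0.07 4.02] rot [0.001 0.003 0.   ] rows>= 0.8
1.85 [0.4036 0.3141 0.0822] [ 179.9    0.2 -165.5] [ 38.  23. 115.   0.  42. -67.] [ 0.4 -0.7  0. ] 0.9993914103889631
```

Consistent: centre (402, 314), length 149–150 mm. Descend and squeeze.

Call:
jog_arm --steps '[{"grip": 1, "tx": 0.15, "ty": 0, "tz": 2, "ax": 0, "ay": 0, "az": 0}, {"grip": 1, "tx": 0.15, "ty": 0, "tz": 4, "ax": 0, "ay": 0, "az": 0}, {"grip": 1, "tx": 0.15, "ty": 0, "tz": 4, "ax": 0, "ay": 0, "az": 0}, {"grip": 1, "tx": 0.15, "ty": 0, "tz": 4, "ax": 0, "ay": 0, "az": 0}]'

```text
time: 2.25
eef_pos: [0.4015, 0.3129, 0.0414]
eef_rot: [180.0, 0.1, -165.5]
contact_force: [0.3, 0.4, 1.0]
width: 1.0
finger_force: 0.0
```

Call:
jog_arm --steps '[{"grip": -1, "tx": 0, "ty": 0, "tz": 0, "ax": 0, "ay": 0, "az": 0}, {"grip": -1, "tx": 0, "ty": 0, "tz": 0, "ax": 0, "ay": 0, "az": 0}, {"grip": -1, "tx": 0, "ty": 0, "tz": 0, "ax": 0, "ay": 0, "az": 0}, {"grip": -1, "tx": 0, "ty": 0, "tz": 0, "ax": 0, "ay": 0, "az": 0}, {"grip": -1, "tx": 0, "ty": 0, "tz": 0, "ax": 0, "ay": 0, "az": 0}]'

```text
time: 2.75
eef_pos: [0.403, 0.3142, 0.0432]
eef_rot: [179.9, 0.3, -165.5]
contact_force: [-2.0, -0.6, 22.6]
width: 0.447
finger_force: 58.2
```

```bash
python3 near.py w3 .02; python3 go.py 402 314.5 42 194.5
```

```text
[263. 104.] 1372 cen [338.3 301.1] size [  4.7 107.6] dir 179.1
[  7. 232.] 451 cen [436.9 177.5] size [ 8.9 29.7] dir 168.6
[247. 242.] 2934 cen [413.3 314.6] size [45.3 37.8] dir 12.4
[290. 250.] 690 cen [406.7 337. ] size [44.7  5.9] dir 13.9
[172. 238.] 683 cen [415.5 270.9] size [ 9.3 28.4] dir 104.4
[339. 238.] 708 cen [392.4 360.5] size [ 9.3 30.7] dir 104.4
[ 90. 254.] 184 cen [437.  224.9] size [ 3.2 20.3] dir 90.0
t cm [0.09 0.05 0.12] rot [ 0.002  0.005 -0.   ] rows>= 0.0
2.8 [0.403  0.3142 0.0432] [ 179.9    0.3 -165.5] [ 38.  27. 116.   0.  37. -67.] [-2.  -1.  23.5] 0.4436553738294208
```

View pics/w3.png

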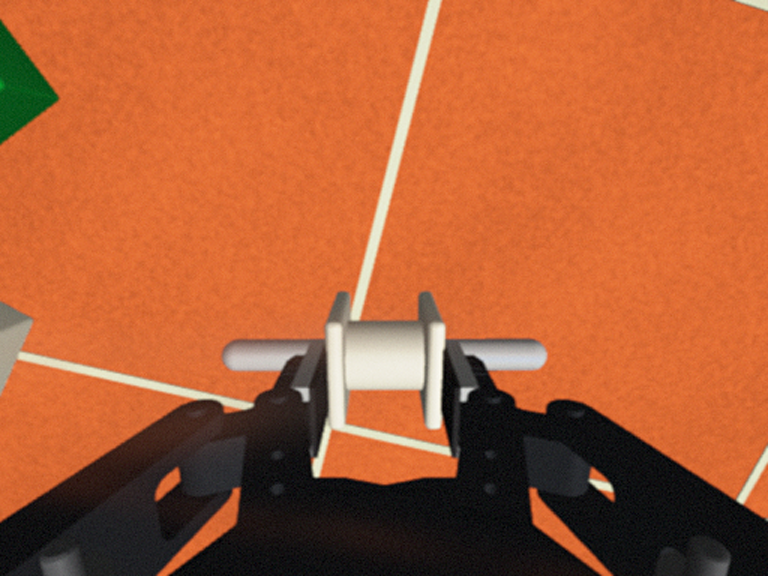

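Call:
jog_arm --steps '[{"grip": -1, "tx": 0, "ty": 0, "tz": -1, "ax": 0, "ay": 0, "az": 0}, {"grip": -1, "tx": 0, "ty": 0, "tz": -4, "ax": 0, "ay": 0, "az": 0}, {"grip": -1, "tx": 0, "ty": 0, "tz": -8, "ax": 0, "ay": 0, "az": 0}, {"grip": -1, "tx": 0, "ty": 0, "tz": -12, "ax": 0, "ay": 0, "az": 0}, {"grip": -1, "tx": 0, "ty": 0, "tz": -15, "ax": 0, "ay": 0, "az": 0}]'

```text
time: 3.3
eef_pos: [0.4012, 0.3127, 0.1934]
eef_rot: [179.9, 0.1, -165.5]
contact_force: [0.1, 0.2, -1.6]
width: 0.44
finger_force: 61.8
```

```bash
python3 go.py 660 -241.5 190 178.5
```

```text
t cm [-11.17 -60.13   0.31] rot [0.001 0.002 0.279] rows>= 12.2
3.3 [0.4012 0.3127 0.1934] [ 1.799e+02  1.000e-01 -1.655e+02] [ 38.  14. 111.  -0.  56. -67.] [ 0.1  0.2 -1.6] 0.44041761842729593
```

Call:
jog_arm --steps '[{"grip": -1, "tx": -0.6, "ty": -3, "tz": 0, "ax": 0, "ay": 0, "az": 0}, {"grip": -1, "tx": -1.4, "ty": -7.5, "tz": 0, "ax": 0, "ay": 0, "az": 0}, {"grip": -1, "tx": -2.2, "ty": -12, "tz": 0, "ax": 0, "ay": 0, "az": 0}, {"grip": -1, "tx": -3, "ty": -16.5, "tz": 0, "ax": 0, "ay": 0, "az": 0}, {"grip": -1, "tx": -3.9, "ty": -21, "tz": 0, "ax": 0, "ay": 0, "az": 0}]'

```text
time: 3.8
eef_pos: [0.4916, 0.1172, 0.1912]
eef_rot: [180.0, 0.0, -165.5]
contact_force: [0.1, 0.8, -0.8]
width: 0.448
finger_force: 61.8
```

Call:
jog_arm --steps '[{"grip": -1, "tx": -0.8, "ty": -4.5, "tz": 0, "ax": 0, "ay": 0, "az": 0}, {"grip": -1, "tx": -1.6, "ty": -9, "tz": 0, "ax": 0, "ay": 0, "az": 0}, {"grip": -1, "tx": -2.4, "ty": -13.5, "tz": 0, "ax": 0, "ay": 0, "az": 0}, {"grip": -1, "tx": -3.2, "ty": -17.5, "tz": 0, "ax": 0, "ay": 0, "az": 0}, {"grip": -1, "tx": -4, "ty": -21, "tz": 0, "ax": 0, "ay": 0, "az": 0}]'

```text
time: 4.3
eef_pos: [0.5831, -0.0766, 0.1911]
eef_rot: [-180.0, 0.0, -165.5]
contact_force: [-0.3, 1.4, -1.1]
width: 0.441
finger_force: 61.8
```

Call:
jog_arm --steps '[{"grip": -1, "tx": -0.8, "ty": -4.5, "tz": 0, "ax": 0, "ay": 0, "az": 0.06}, {"grip": -1, "tx": -1.6, "ty": -9, "tz": 0, "ax": 0, "ay": 0, "az": 0.12}, {"grip": -1, "tx": -2.4, "ty": -13, "tz": 0, "ax": 0, "ay": 0, "az": 0.18}, {"grip": -1, "tx": -3.0, "ty": -16, "tz": 0, "ax": 0, "ay": 0, "az": 0.24}, {"grip": -1, "tx": -3.3, "ty": -18.1, "tz": 0, "ax": 0, "ay": 0, "az": 0.279}]'

```text
time: 4.8
eef_pos: [0.6604, -0.2436, 0.1908]
eef_rot: [-180.0, 0.0, 178.3]
contact_force: [-0.4, 1.1, -0.4]
width: 0.444
finger_force: 61.8
```

```bash
for i in 1 2 3 4; do python3 -c "
from h import *
cam('wrist')"; done;  python3 near.py w4 .02; python3 go.py 672 -242.4 130 178.5
```

```text
[479. 144.] 620 cen [626.4  -6.3] size [68.6  9.7] dir 85.7
[247. 239.] 3248 cen [ 734.1 -248. ] size [ 75.  104.5] dir 178.7
[290. 249.] 737 cen [ 742.9 -203. ] size [12.6 89.5] dir 178.5
[174. 236.] 861 cen [ 722.5 -331.3] size [63.2 22.1] dir 88.5
[338. 236.] 903 cen [ 727.2 -150.6] size [64.4 22.1] dir 88.5
t cm [-1.28 -0.15  6.04] rot [ 0.001 -0.001  0.001] rows>= 1.2
5.05 [ 0.6593 -0.2407  0.1904] [180.   -0.  178.6] [ -20.   30.   86.    0.   64. -109.] [-0.8 -0.4 -1.6] 0.4452219187498764
```

View pics/w4.png

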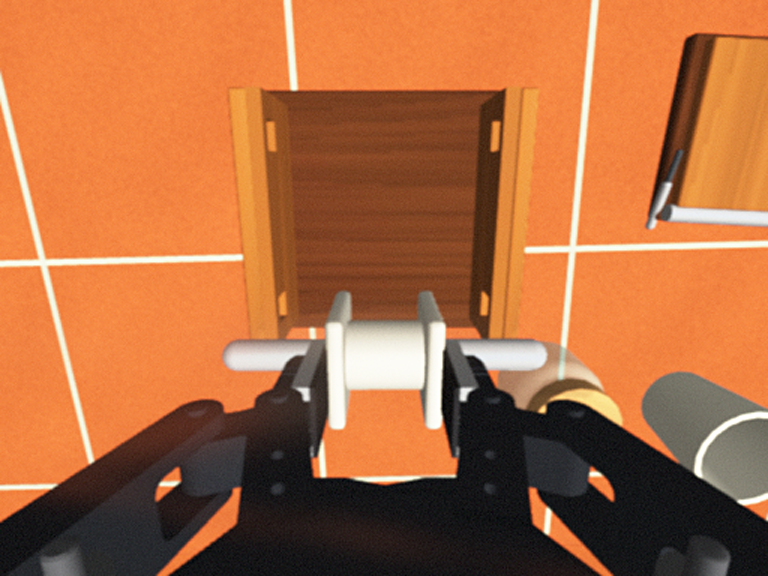

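```bash
cat > sp_tool.py <<'E'
from h import *
def axis(u1,u2,v,L=123.):
    i=env.camera_info('wrist'); T=np.array(i['tool_from_camera']); D=i['fx']*L/(u2-u1)
    return (T[:3,:3]@(np.array([((u1+u2)/2-i['cx'])/i['fx'],(v-i['cy'])/i['fy'],1])*D)+T[:3,3]*1000).round(1)
E
python3 - <<'E'
from sp_tool import *
print('axis in tool',axis(224/1.5,547/1.5,354.5/1.5))
d=np.load('w4.npz');K,R,t=d['K'],d['R'],d['t']
X=ray(np.array([[230,88],[262,88],[508,88],[538,88]])/1.5,.072,K,R,t)*1000; print(X.round(1),(X[1]+X[2])/2,X[0]-X[3])
# cup centres on inner faces at z=.055
X=ray(np.array([[271,136],[495,136],[283,303],[484,303]])/1.5,.055,K,R,t)*1000; print(X.round(1),(X[0]+X[1])/2,(X[2]+X[3])/2)
im=cv2.imread('w4.png'); h=cv2.cvtColor(im,cv2.COLOR_BGR2HSV)
save('w4c',np.hstack([im[50:220,145:225],im[50:220,305:375]]),3.4)
E
```

```text
axis in tool [ 0.6  2.  23.3]
[[ 546.5 -318.2   72. ]
 [ 547.  -301.3   72. ]
 [ 550.2 -171.3   72. ]
 [ 550.6 -155.4   72. ]] [ 548.59077615 -236.31974844   72.        ] [-4.07882357e+00 -1.62832419e+02  2.84217094e-14]
[[ 569.4 -303.1   55. ]
 [ 572.7 -172.9   55. ]
 [ 670.9 -305.    55. ]
 [ 674.2 -175.6   55. ]] [ 571.08636923 -237.97328797   55.        ] [ 672.54364212 -240.29209683   55.        ]
```

View pics/w4c.png

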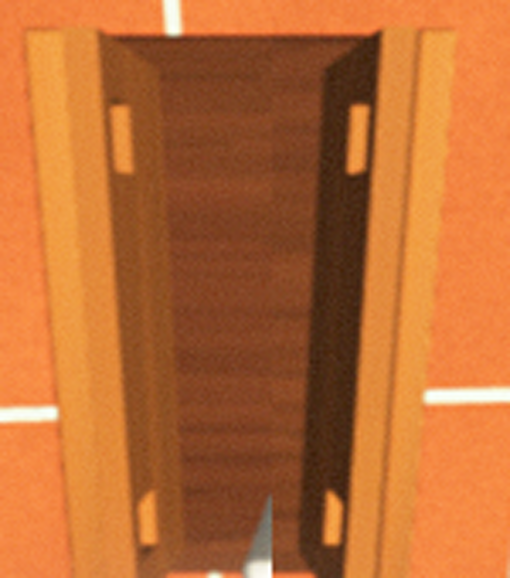

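```bash
python3 go.py 672.7 -242.3 110 178.5
```

```text
t cm [-1.35 -0.14  8.04] rot [ 0.001 -0.001  0.001] rows>= 1.6
5.05 [ 0.6593 -0.2407  0.1904] [180.   -0.  178.6] [ -20.   30.   86.    0.   64. -109.] [-0.8 -0.4 -1.6] 0.4452219187498764
```

Call:
jog_arm --steps '[{"grip": -1, "tx": -1.35, "ty": -0.15, "tz": 3, "ax": 0, "ay": 0, "az": 0}, {"grip": -1, "tx": -1.35, "ty": -0.15, "tz": 6, "ax": 0, "ay": 0, "az": 0}, {"grip": -1, "tx": -1.35, "ty": -0.15, "tz": 8, "ax": 0, "ay": 0, "az": 0}, {"grip": -1, "tx": -1.35, "ty": -0.15, "tz": 8, "ax": 0, "ay": 0, "az": 0}, {"grip": -1, "tx": -1.35, "ty": -0.15, "tz": 8, "ax": 0, "ay": 0, "az": 0}]'

```text
time: 5.55
eef_pos: [0.6733, -0.2422, 0.1109]
eef_rot: [180.0, -0.0, 178.6]
contact_force: [-0.2, 0.2, -1.3]
width: 0.443
finger_force: 61.8
```

Call:
jog_arm --steps '[{"grip": -1, "tx": 0, "ty": 0, "tz": 0, "ax": 0, "ay": 0, "az": 0}, {"grip": -1, "tx": 0, "ty": 0, "tz": 0, "ax": 0, "ay": 0, "az": 0}]'

```text
time: 5.75
eef_pos: [0.6742, -0.2432, 0.1121]
eef_rot: [-180.0, 0.1, 178.5]
contact_force: [-0.2, -0.4, -1.7]
width: 0.442
finger_force: 61.8
```

```bash
python3 go.py 672.7 -242.3 78 178.5
```

```text
t cm [0.17 0.09 3.41] rot [-0.001  0.002  0.001] rows>= 0.7
5.75 [ 0.6742 -0.2432  0.1121] [-1.800e+02  1.000e-01  1.785e+02] [ -20.   36.   87.    0.   57. -108.] [-0.2 -0.4 -1.7] 0.44194333345583253
```

Call:
jog_arm --steps '[{"grip": -1, "tx": 0.15, "ty": 0.08, "tz": 0.8, "ax": 0, "ay": 0, "az": 0}, {"grip": -1, "tx": 0.15, "ty": 0.08, "tz": 1.6, "ax": 0, "ay": 0, "az": 0}, {"grip": -1, "tx": 0.15, "ty": 0.08, "tz": 1.6, "ax": 0, "ay": 0, "az": 0}, {"grip": -1, "tx": 0.15, "ty": 0.08, "tz": 1.6, "ax": 0, "ay": 0, "az": 0}, {"grip": -1, "tx": 0.15, "ty": 0.08, "tz": 1.6, "ax": 0, "ay": 0, "az": 0}]'

```text
time: 6.25
eef_pos: [0.672, -0.2424, 0.0943]
eef_rot: [-180.0, 0.0, 178.5]
contact_force: [-0.3, 0.4, -2.3]
width: 0.446
finger_force: 61.8
```

```bash
python3 go.py 672.7 -242.3 78 178.5; python3 near.py w5 .02;python3 go.py 672.7 -242.3 78 178.5 
```

```text
t cm [-0.07  0.01  1.63] rot [-0.  0.  0.] rows>= 0.3
6.25 [ 0.672  -0.2424  0.0943] [-180.     0.   178.5] [ -20.   37.   88.   -0.   55. -108.] [-0.3  0.4 -2.3] 0.44615470750010267
[446. 145.] 2216 cen [637.  -94.5] size [199.3  70.6] dir 10.2
[ 51. 180.] 547 cen [ 646.  -388.9] size [ 4.  74.7] dir 90.0
[255. 240.] 4282 cen [ 699.5 -241.2] size [60.3 73.7] dir 178.5
[175. 236.] 958 cen [ 692.7 -301.6] size [44.4 15.7] dir 88.5
[338. 236.] 967 cen [ 695.8 -180.6] size [44.3 15.8] dir 88.5
[452. 296.] 242 cen [749.9 -82.4] size [26.5  9.4] dir 69.5
t cm [-0.06  0.01  1.64] rot [-0.  0.  0.] rows>= 0.3
6.3 [ 0.6721 -0.2424  0.0944] [-180.     0.   178.5] [ -20.   37.   88.    0.   55. -108.] [-0.5  0.7 -1.1] 0.4425442648739173
```

View pics/w5.png

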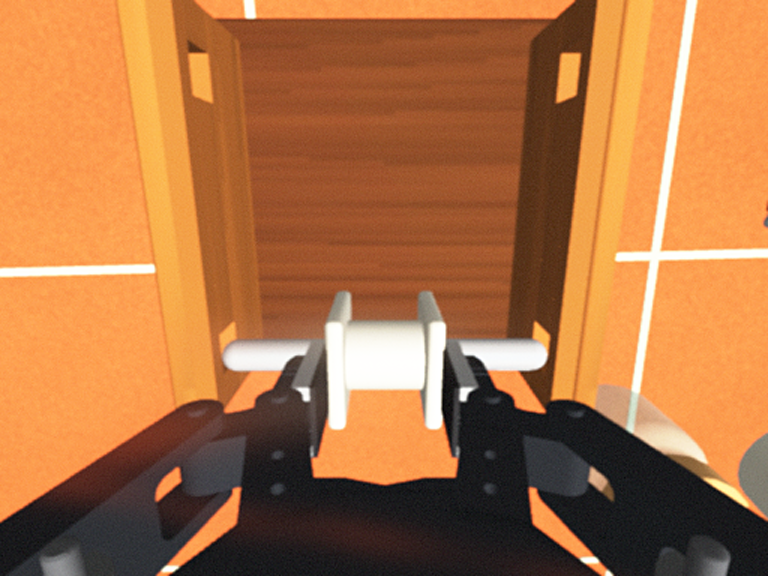

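Call:
jog_arm --steps '[{"grip": -1, "tx": -0.05, "ty": 0, "tz": 0.8, "ax": 0, "ay": 0, "az": 0}, {"grip": -1, "tx": -0.05, "ty": 0, "tz": 1.6, "ax": 0, "ay": 0, "az": 0}, {"grip": -1, "tx": -0.05, "ty": 0, "tz": 1.6, "ax": 0, "ay": 0, "az": 0}, {"grip": -1, "tx": -0.05, "ty": 0, "tz": 1.6, "ax": 0, "ay": 0, "az": 0}, {"grip": -1, "tx": -0.05, "ty": 0, "tz": 1.6, "ax": 0, "ay": 0, "az": 0}]'

```text
time: 6.8
eef_pos: [0.6725, -0.2424, 0.0784]
eef_rot: [-180.0, 0.0, 178.5]
contact_force: [-0.1, -0.6, -2.1]
width: 0.446
finger_force: 61.8
```

```bash
python3 - <<'E'
from h import *
im,K,R,t=cam('wrist'); cv2.imwrite('w6.png',im); np.savez('w6',K=K,R=R,t=t)
# cup bright patches at the far pair: bright orange columns outside pins
h=cv2.cvtColor(im,cv2.COLOR_BGR2HSV)
for c in (142,146,150,360,364,368): print(c,h[215:270:3,c,2].tolist())
E
python3 go.py 672.7 -242.3 78 178.5 
```

```text
142 [185, 190, 187, 203, 252, 252, 251, 252, 252, 252, 253, 230, 131, 130, 169, 190, 186, 135, 85]
146 [203, 195, 202, 250, 253, 252, 253, 252, 252, 253, 252, 225, 152, 189, 187, 184, 187, 181, 83]
150 [199, 201, 203, 201, 200, 188, 188, 221, 228, 219, 210, 212, 198, 197, 194, 191, 184, 184, 194]
360 [104, 107, 105, 106, 130, 241, 250, 253, 254, 255, 130, 104, 100, 107, 108, 102, 100, 108, 252]
364 [108, 106, 111, 149, 163, 208, 241, 253, 252, 253, 255, 227, 99, 98, 94, 97, 93, 99, 56]
368 [93, 93, 91, 219, 254, 253, 253, 253, 253, 253, 253, 226, 117, 111, 96, 95, 99, 78, 30]
t cm [-0.01  0.01  0.04] rot [-0.  0.  0.] rows>= 0.0
6.85 [ 0.6726 -0.2424  0.0784] [-180.     0.   178.5] [ -20.   38.   88.   -0.   54. -108.] [-0.7  0.2 -1.4] 0.4437945774741467
```

Call:
jog_arm --steps '[{"grip": 0.0, "tx": 0, "ty": 0, "tz": 0.05, "ax": 0, "ay": 0, "az": 0}, {"grip": 0.15, "tx": 0, "ty": 0, "tz": 0.12, "ax": 0, "ay": 0, "az": 0}, {"grip": 0.3, "tx": 0, "ty": 0, "tz": 0.2, "ax": 0, "ay": 0, "az": 0}, {"grip": 0.45, "tx": 0, "ty": 0, "tz": 0.3, "ax": 0, "ay": 0, "az": 0}, {"grip": 0.6, "tx": 0, "ty": 0, "tz": 0.3, "ax": 0, "ay": 0, "az": 0}]'

```text
time: 7.35
eef_pos: [0.6725, -0.2423, 0.0753]
eef_rot: [-180.0, 0.0, 178.5]
contact_force: [0.1, -0.8, 0.2]
width: 0.798
finger_force: 0.0
```

Call:
jog_arm --steps '[{"grip": 0.8, "tx": 0, "ty": 0, "tz": 0, "ax": 0, "ay": 0, "az": 0}, {"grip": 0.9, "tx": 0, "ty": 0, "tz": 0, "ax": 0, "ay": 0, "az": 0}, {"grip": 0.9, "tx": 0, "ty": 0, "tz": 0, "ax": 0, "ay": 0, "az": 0}, {"grip": 0.9, "tx": 0, "ty": 0, "tz": 0, "ax": 0, "ay": 0, "az": 0}]'

```text
time: 7.75
eef_pos: [0.6724, -0.2424, 0.0753]
eef_rot: [-180.0, 0.0, 178.5]
contact_force: [-0.4, 0.2, 0.0]
width: 0.952
finger_force: 0.0
```

```bash
python3 near.py w7 .02 | head -3; python3 go.py 672.7 -242.3 200 178.5 
```

```text
[461. 146.] 2223 cen [ 637.4 -100.1] size [185.   50.5] dir 7.4
[ 39. 185.] 457 cen [ 645.7 -382.7] size [53.6  3.8] dir 90.0
[238. 242.] 6053 cen [ 685.7 -252.9] size [64.3 91.1] dir 107.6
t cm [ -0.03   0.   -12.46] rot [-0.  0.  0.] rows>= 2.5
7.8 [ 0.6724 -0.2423  0.0754] [-180.     0.   178.5] [ -20.   38.   88.    0.   54. -108.] [-0.1 -0.3 -0.8] 0.94637181237077
```

View pics/w7.png

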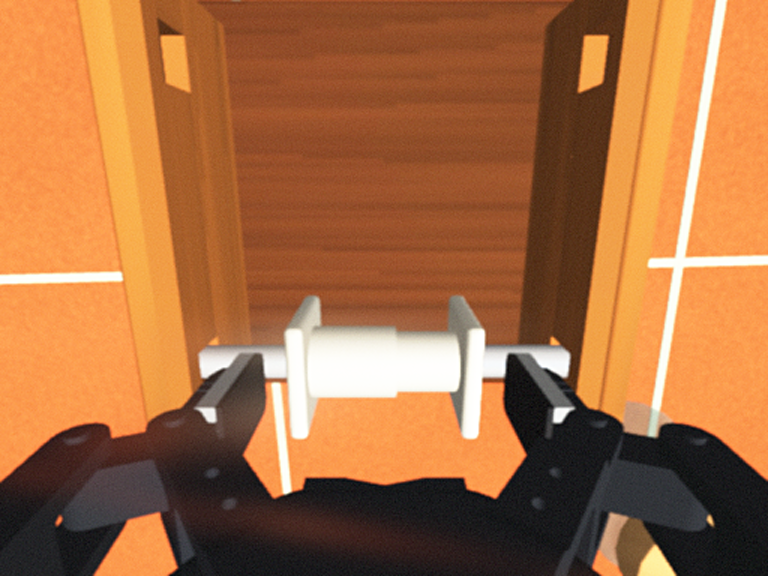

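Call:
jog_arm --steps '[{"grip": 1, "tx": 0, "ty": 0, "tz": -3, "ax": 0, "ay": 0, "az": 0}, {"grip": 1, "tx": 0, "ty": 0, "tz": -7, "ax": 0, "ay": 0, "az": 0}, {"grip": 1, "tx": 0, "ty": 0, "tz": -11, "ax": 0, "ay": 0, "az": 0}, {"grip": 1, "tx": 3, "ty": -1, "tz": -12, "ax": 0, "ay": 0, "az": 0}, {"grip": 1, "tx": 7, "ty": -2, "tz": -12, "ax": 0, "ay": 0, "az": 0}]'

```text
time: 8.3
eef_pos: [0.6038, -0.2611, 0.1982]
eef_rot: [-179.9, 0.3, 178.6]
contact_force: [0.3, -0.8, 0.7]
width: 1.003
finger_force: 0.0
```

Call:
jog_arm --steps '[{"grip": 1, "tx": 4.5, "ty": -1.2, "tz": 0, "ax": 0, "ay": 0, "az": -0.05}, {"grip": 1, "tx": 9, "ty": -2.4, "tz": 0, "ax": 0, "ay": 0, "az": -0.1}, {"grip": 1, "tx": 13.5, "ty": -3.6, "tz": 0, "ax": 0, "ay": 0, "az": -0.15}, {"grip": 1, "tx": 18, "ty": -5, "tz": 0, "ax": 0, "ay": 0, "az": -0.2}, {"grip": 1, "tx": 21.7, "ty": -6.5, "tz": 0, "ax": 0, "ay": 0, "az": -0.25}]'

```text
time: 8.8
eef_pos: [0.3809, -0.3197, 0.1954]
eef_rot: [180.0, -0.0, -167.0]
contact_force: [0.8, -0.8, -0.5]
width: 0.998
finger_force: 0.0
```

```bash
cat > spin.py <<'E'
from h import *; import sys
def spin(im,K,R,t,g,z=.02,smax=27):
    h=cv2.cvtColor(im,cv2.COLOR_BGR2HSV); H=((h[...,1]<smax)&(h[...,2]>90)).astype(np.uint8)
    v,u=np.nonzero(H); X=ray(np.c_[u,v],z,K,R,t)[:,:2]*1000
    k=np.linalg.norm(X-g,axis=1)<100; H[:]=0; H[v[k],u[k]]=1
    H=cv2.morphologyEx(H,cv2.MORPH_OPEN,np.ones((5,5),np.uint8)); H=cv2.morphologyEx(H,cv2.MORPH_CLOSE,np.ones((7,7),np.uint8))
    n,l,st,c=cv2.connectedComponentsWithStats(H); i=1+np.argmax(st[1:,4]); v,u=np.nonzero(l==i)
    X=ray(np.c_[u,v],z,K,R,t)[:,:2]*1000; m=X.mean(0); d=np.linalg.svd(X-m,full_matrices=0)[2][0]
    for _ in range(4):
        s=(X-m)@d; a=X[s<s.min()+30].mean(0); b=X[s>s.max()-30].mean(0); d=(b-a)/np.linalg.norm(b-a)
    s=(X-a)@d; c=a+d*(s.max()+s.min())/2
    print('centre',c.round(1),'len',round(s.max()-s.min(),1),'dir',round(np.degrees(np.arctan2(d[1],d[0]))%180,1),st[i])
if __name__=='__main__':
    im,K,R,t=cam('wrist'); spin(im,K,R,t,np.array([float(sys.argv[1]),float(sys.argv[2])]))
E
python3 - <<'E'
from spin import *
for n,g in (('w1',(402,314)),('w2',(402,314))):
    d=np.load(n+'.npz'); spin(cv2.imread(n+'.png'),d['K'],d['R'],d['t'],np.array(g))
for i in range(5): im,K,R,t=cam('wrist')
cv2.imwrite('w8.png',im); np.savez('w8',K=K,R=R,t=t); spin(im,K,R,t,np.array([383,-320]))
s=env.read_state(); print(s['eef_pos'],s['eef_rot'],s['joints'].round())
E
```

```text
centre [397.  335.8] len 99.7 dir 106.0 [235 159  95  14 825]
centre [388.4 365. ] len 41.1 dir 104.5 [300 204  59  15 814]
centre [ 382.9 -296.1] len 100.1 dir 106.6 [231 177  92  15 850]
[ 0.38386012 -0.32019759  0.19568396] [-1.79954702e+02  5.47408058e-02 -1.67234255e+02] [ -40.   13.  112.    0.   56. -143.]
```

```bash
sed -i "s/i=1+np.argmax(st\[1:,4\]); v,u=np.nonzero(l==i)/i=1; v,u=np.nonzero(np.isin(l,[j for j in range(1,n) if st[j,4]>60]))/; s/<100; H/<82; H/; s/ones((5,5)/ones((4,4)/" spin.py
python3 - <<'E'
from spin import *
for n,g in (('w1',(402,314)),('w2',(402,314)),('w8',(383,-320)),('w8',(380,-322))):
    d=np.load(n+'.npz'); spin(cv2.imread(n+'.png'),d['K'],d['R'],d['t'],np.array(g))
E
```

```text
centre [402.7 314.4] len 146.3 dir 104.5 [229 156   4   5  20]
centre [402.5 314.2] len 148.0 dir 104.7 [149 195  60  25 781]
centre [ 387.7 -317.3] len 146.1 dir 104.0 [ 190  178  134   16 1210]
centre [ 387.7 -317.3] len 146.1 dir 104.0 [ 190  178  134   16 1210]
```

```bash
python3 go.py 387.7 -317.3 82 194
```

```text
t cm [-0.43  0.21 11.37] rot [-0.001  0.001 -0.022] rows>= 2.3
9.05 [ 0.3839 -0.3202  0.1957] [-1.800e+02  1.000e-01 -1.672e+02] [ -40.   13.  112.    0.   56. -143.] [ 0.  -0.4  0.9] 1.001139718448286
```

Call:
jog_arm --steps '[{"grip": 1, "tx": -0.4, "ty": 0.2, "tz": 4, "ax": 0, "ay": 0, "az": -0.022}, {"grip": 1, "tx": -0.4, "ty": 0.2, "tz": 8, "ax": 0, "ay": 0, "az": -0.022}, {"grip": 1, "tx": -0.4, "ty": 0.2, "tz": 11, "ax": 0, "ay": 0, "az": -0.022}, {"grip": 1, "tx": -0.4, "ty": 0.2, "tz": 11, "ax": 0, "ay": 0, "az": -0.022}, {"grip": 1, "tx": -0.4, "ty": 0.2, "tz": 11, "ax": 0, "ay": 0, "az": -0.022}]'

```text
time: 9.55
eef_pos: [0.3877, -0.3167, 0.0854]
eef_rot: [180.0, -0.0, -165.8]
contact_force: [-0.2, 0.5, 0.8]
width: 1.0
finger_force: 0.0
```

```bash
for i in 1 2 3 4; do python3 spin.py 388 -317|tail -1; done; python3 go.py 387.7 -317.3 42 194
```

```text
centre [ 387.3 -317.7] len 148.3 dir 104.0 [149 194  60  25 835]
centre [ 387.2 -317.5] len 148.1 dir 104.0 [ 151  193  207   54 2483]
centre [ 387.  -317.6] len 147.7 dir 103.9 [152 193  59  25 828]
centre [ 387.  -317.7] len 147.9 dir 103.9 [ 152  192  206   54 2503]
t cm [0.03 0.06 4.49] rot [-0.002  0.002  0.002] rows>= 0.9
9.75 [ 0.388  -0.3177  0.0869] [-1.799e+02  1.000e-01 -1.659e+02] [ -39.   22.  116.    0.   42. -144.] [ 0.5 -0.4  0.3] 1.0024936468368628
```

Call:
jog_arm --steps '[{"grip": 1, "tx": 0.06, "ty": 0, "tz": 2.2, "ax": 0, "ay": 0, "az": 0}, {"grip": 1, "tx": 0.06, "ty": 0, "tz": 4.4, "ax": 0, "ay": 0, "az": 0}, {"grip": 1, "tx": 0.06, "ty": 0, "tz": 4.4, "ax": 0, "ay": 0, "az": 0}, {"grip": 1, "tx": 0.06, "ty": 0, "tz": 4.4, "ax": 0, "ay": 0, "az": 0}, {"grip": 1, "tx": 0.06, "ty": 0, "tz": 4.4, "ax": 0, "ay": 0, "az": 0}]'

```text
time: 10.25
eef_pos: [0.3869, -0.3178, 0.0426]
eef_rot: [-179.9, 0.1, -165.9]
contact_force: [-0.2, -0.1, 0.2]
width: 1.0
finger_force: 0.0
```

Call:
jog_arm --steps '[{"grip": -1, "tx": 0, "ty": 0, "tz": 0, "ax": 0, "ay": 0, "az": 0}, {"grip": -1, "tx": 0, "ty": 0, "tz": 0, "ax": 0, "ay": 0, "az": 0}, {"grip": -1, "tx": 0, "ty": 0, "tz": 0, "ax": 0, "ay": 0, "az": 0}, {"grip": -1, "tx": 0, "ty": 0, "tz": 0, "ax": 0, "ay": 0, "az": 0}, {"grip": -1, "tx": 0, "ty": 0, "tz": 0, "ax": 0, "ay": 0, "az": 0}]'

```text
time: 10.75
eef_pos: [0.3882, -0.319, 0.0439]
eef_rot: [-179.7, 0.2, -165.9]
contact_force: [-1.5, 0.8, 22.8]
width: 0.446
finger_force: 58.2
```

Call:
jog_arm --steps '[{"grip": -1, "tx": 0, "ty": 0, "tz": 0, "ax": 0, "ay": 0, "az": 0}, {"grip": -1, "tx": 0, "ty": 0, "tz": -2, "ax": 0, "ay": 0, "az": 0}, {"grip": -1, "tx": 0, "ty": 0, "tz": -6, "ax": 0, "ay": 0, "az": 0}, {"grip": -1, "tx": 0, "ty": 0, "tz": -10, "ax": 0, "ay": 0, "az": 0}, {"grip": -1, "tx": 0, "ty": 0, "tz": -13, "ax": 0, "ay": 0, "az": 0}]'

```text
time: 11.25
eef_pos: [0.3865, -0.3174, 0.1739]
eef_rot: [-179.9, 0.1, -165.9]
contact_force: [0.2, -0.1, -2.2]
width: 0.454
finger_force: 38.4
```

```bash
cat > pins.py <<'E'
from sp_tool import *
im,K,R,t=cam('wrist'); cv2.imwrite('wp.png',im); np.savez('wp',K=K,R=R,t=t)
h=cv2.cvtColor(im,cv2.COLOR_BGR2HSV); H=((h[...,1]<60)&(h[...,2]>90)).astype(np.uint8); H[:205]=0;H[265:]=0;H[:,:120]=0;H[:,400:]=0
n,l,st,c=cv2.connectedComponentsWithStats(H); print([(s[:5].tolist(),cc.round(1).tolist()) for s,cc in zip(st[1:],c[1:]) if s[4]>150])
E
python3 pins.py; python3 go.py 568.5 -239.6 185 178.5
```

```text
[([120, 205, 245, 60, 6062], [253.9, 234.4]), ([366, 233, 34, 32, 918], [384.7, 249.0])]
t cm [-19.42   3.29  -0.64] rot [-0.005  0.005  0.272] rows>= 3.9
11.3 [ 0.3882 -0.3189  0.1779] [-179.6    0.3 -165.9] [ -40.   14.  113.    0.   53. -144.] [ 1.9 -1.6  2.6] 0.4438897619186813
```

Call:
jog_arm --steps '[{"grip": -1, "tx": 0, "ty": 0, "tz": 0, "ax": 0, "ay": 0, "az": 0}, {"grip": -1, "tx": -4, "ty": 0.7, "tz": -0.2, "ax": 0, "ay": 0, "az": 0.06}, {"grip": -1, "tx": -8, "ty": 1.4, "tz": -0.3, "ax": 0, "ay": 0, "az": 0.12}, {"grip": -1, "tx": -12, "ty": 2.1, "tz": -0.5, "ax": 0, "ay": 0, "az": 0.18}, {"grip": -1, "tx": -16, "ty": 2.7, "tz": -0.6, "ax": 0, "ay": 0, "az": 0.24}]'

```text
time: 11.8
eef_pos: [0.5352, -0.2507, 0.1757]
eef_rot: [179.9, -0.1, -179.8]
contact_force: [0.3, -0.4, -1.0]
width: 0.443
finger_force: 65.1
```

Call:
jog_arm --steps '[{"grip": -1, "tx": -2, "ty": 0, "tz": 0, "ax": 0, "ay": 0, "az": 0.03}, {"grip": -1, "tx": -3.4, "ty": -0.2, "tz": 0, "ax": 0, "ay": 0, "az": 0.032}, {"grip": -1, "tx": -3.4, "ty": -0.2, "tz": 0, "ax": 0, "ay": 0, "az": 0.032}, {"grip": -1, "tx": -3.4, "ty": -0.2, "tz": 0, "ax": 0, "ay": 0, "az": 0.032}, {"grip": -1, "tx": -3.4, "ty": -0.2, "tz": 0, "ax": 0, "ay": 0, "az": 0.032}]'

```text
time: 12.3
eef_pos: [0.5674, -0.2536, 0.1764]
eef_rot: [180.0, -0.1, 178.5]
contact_force: [-1.0, -0.6, -1.0]
width: 0.442
finger_force: 65.1
```

```bash
python3 pins.py; python3 go.py 568.5 -240 110 178.5; python3 - <<'E'
from h import *
im=cv2.imread('wp.png');h=cv2.cvtColor(im,cv2.COLOR_BGR2HSV)
for r in (228,232,236,240,244): print(r,''.join('#' if a<35 and b>110 else '.' for a,b in zip(h[r,130:385,1],h[r,130:385,2])))
E
```

```text
[([150, 205, 214, 60, 6114], [256.0, 234.6]), ([365, 205, 35, 60, 267], [387.4, 238.4]), ([120, 250, 60, 4, 163], [149.0, 251.5])]
t cm [-0.06  1.37  6.67] rot [ 0.    -0.001 -0.   ] rows>= 1.4
12.35 [ 0.5676 -0.2537  0.1767] [ 1.800e+02 -1.000e-01  1.785e+02] [ -24.   24.   98.   -0.   58. -113.] [-0.3 -0.3 -1. ] 0.44146301904505186
228 .............................................................#.##.#.#.#.#####............#################################################################.###########.........########################################################........................
232 ..........................######.##########################################...............########.######################################################..##########............########################################################......................
236 .....................######################################################...............################################################################..#########..............#######################################################.....................
240 ......................#########################################..........................##################################################################.########...........................##########################################......................
244 ...........................#################################.............................#################################################################.#########.............................###################################...........................
```

Call:
jog_arm --steps '[{"grip": -1, "tx": -0.1, "ty": 0.7, "tz": 0, "ax": 0, "ay": 0, "az": 0}, {"grip": -1, "tx": -0.1, "ty": 1.4, "tz": 1.5, "ax": 0, "ay": 0, "az": 0}, {"grip": -1, "tx": -0.1, "ty": 1.4, "tz": 4, "ax": 0, "ay": 0, "az": 0}, {"grip": -1, "tx": -0.1, "ty": 1.4, "tz": 6.6, "ax": 0, "ay": 0, "az": 0}, {"grip": -1, "tx": -0.1, "ty": 1.4, "tz": 6.6, "ax": 0, "ay": 0, "az": 0}]'

```text
time: 12.85
eef_pos: [0.5676, -0.2385, 0.1084]
eef_rot: [179.9, -0.3, 178.5]
contact_force: [0.2, 0.6, -1.5]
width: 0.442
finger_force: 65.1
```

Call:
jog_arm --steps '[{"grip": -1, "tx": 0, "ty": 0, "tz": 0, "ax": 0, "ay": 0, "az": 0}, {"grip": -1, "tx": 0, "ty": 0, "tz": 0, "ax": 0, "ay": 0, "az": 0}, {"grip": -1, "tx": 0, "ty": 0, "tz": 0, "ax": 0, "ay": 0, "az": 0}]'

```text
time: 13.15
eef_pos: [0.571, -0.2402, 0.1128]
eef_rot: [-180.0, 0.1, 178.5]
contact_force: [-0.7, -1.0, -2.0]
width: 0.44
finger_force: 65.1
```

```bash
python3 go.py 568.6 -239.8 94 178.5
```

```text
t cm [0.24 0.03 1.88] rot [-0.001  0.002  0.   ] rows>= 0.4
13.15 [ 0.571  -0.2402  0.1128] [-1.800e+02  1.000e-01  1.785e+02] [ -23.   28.  100.   -0.   51. -111.] [-0.7 -1.  -2. ] 0.4404559183313816
```

Call:
jog_arm --steps '[{"grip": -1, "tx": 0.15, "ty": 0.03, "tz": 0.8, "ax": 0, "ay": 0, "az": 0}, {"grip": -1, "tx": 0.15, "ty": 0.03, "tz": 1.6, "ax": 0, "ay": 0, "az": 0}, {"grip": -1, "tx": 0.15, "ty": 0.03, "tz": 1.6, "ax": 0, "ay": 0, "az": 0}, {"grip": -1, "tx": 0.15, "ty": 0.03, "tz": 1.6, "ax": 0, "ay": 0, "az": 0}, {"grip": -1, "tx": 0.15, "ty": 0.03, "tz": 1.6, "ax": 0, "ay": 0, "az": 0}]'

```text
time: 13.65
eef_pos: [0.5687, -0.2395, 0.0953]
eef_rot: [-180.0, 0.0, 178.5]
contact_force: [0.8, -0.1, -1.2]
width: 0.441
finger_force: 65.1
```

```bash
python3 pins.py; python3 go.py 568.6 -239.8 78.3 178.5
```

```text
[([149, 205, 216, 60, 6411], [254.8, 234.9])]
t cm [ 0.02 -0.02  1.71] rot [-0.  0.  0.] rows>= 0.3
13.7 [ 0.5688 -0.2396  0.0954] [-180.     0.   178.5] [ -23.   30.  101.    0.   49. -111.] [-0.2  0.8 -1.1] 0.443787583355193
```

Call:
jog_arm --steps '[{"grip": -1, "tx": 0, "ty": 0, "tz": 0.8, "ax": 0, "ay": 0, "az": 0}, {"grip": -1, "tx": 0, "ty": 0, "tz": 1.7, "ax": 0, "ay": 0, "az": 0}, {"grip": -1, "tx": 0, "ty": 0, "tz": 1.7, "ax": 0, "ay": 0, "az": 0}, {"grip": -1, "tx": 0, "ty": 0, "tz": 1.7, "ax": 0, "ay": 0, "az": 0}, {"grip": -1, "tx": 0, "ty": 0, "tz": 1.7, "ax": 0, "ay": 0, "az": 0}]'

```text
time: 14.2
eef_pos: [0.5687, -0.2395, 0.0783]
eef_rot: [-180.0, 0.0, 178.5]
contact_force: [0.2, -0.1, -0.7]
width: 0.441
finger_force: 65.1
```

```bash
python3 pins.py; python3 go.py 568.6 -239.8 78.3 178.5; python3 - <<'E'
from h import *
h=cv2.cvtColor(cv2.imread('wp.png'),cv2.COLOR_BGR2HSV)
for c in (142,146,364,368,372): print(c,h[209:270:3,c,2].tolist())
E
```

```text
[([149, 205, 215, 60, 6415], [254.8, 234.9])]
t cm [ 0.02 -0.03  0.01] rot [-0.  0.  0.] rows>= 0.0
14.25 [ 0.5688 -0.2396  0.0784] [-180.     0.   178.5] [ -23.   31.  102.   -0.   47. -111.] [ 0.4 -0.3 -2.1] 0.43810411717229547
142 [138, 143, 144, 141, 143, 154, 225, 221, 219, 222, 224, 223, 225, 139, 92, 89, 129, 137, 141, 83, 52]
146 [149, 152, 148, 147, 156, 208, 212, 221, 221, 221, 226, 222, 227, 136, 118, 143, 137, 136, 141, 132, 52]
364 [83, 78, 76, 77, 77, 115, 142, 162, 213, 226, 226, 229, 230, 135, 72, 68, 68, 70, 69, 75, 39]
368 [70, 69, 76, 69, 68, 179, 231, 228, 229, 228, 230, 228, 229, 135, 84, 75, 73, 74, 70, 52, 20]
372 [70, 71, 71, 76, 60, 71, 104, 233, 227, 226, 229, 230, 229, 143, 78, 87, 79, 71, 69, 34, 18]
```

Call:
jog_arm --steps '[{"grip": 0.0, "tx": 0, "ty": 0, "tz": 0.05, "ax": 0, "ay": 0, "az": 0}, {"grip": 0.15, "tx": 0, "ty": 0, "tz": 0.12, "ax": 0, "ay": 0, "az": 0}, {"grip": 0.3, "tx": 0, "ty": 0, "tz": 0.2, "ax": 0, "ay": 0, "az": 0}, {"grip": 0.45, "tx": 0, "ty": 0, "tz": 0.3, "ax": 0, "ay": 0, "az": 0}, {"grip": 0.6, "tx": 0, "ty": 0, "tz": 0.3, "ax": 0, "ay": 0, "az": 0}]'

```text
time: 14.75
eef_pos: [0.5687, -0.2395, 0.0754]
eef_rot: [-180.0, 0.0, 178.5]
contact_force: [0.8, 0.5, -0.0]
width: 0.803
finger_force: 0.0
```

Call:
jog_arm --steps '[{"grip": 0.8, "tx": 0, "ty": 0, "tz": 0, "ax": 0, "ay": 0, "az": 0}, {"grip": 0.9, "tx": 0, "ty": 0, "tz": 0, "ax": 0, "ay": 0, "az": 0}, {"grip": 0.9, "tx": 0, "ty": 0, "tz": 0, "ax": 0, "ay": 0, "az": 0}, {"grip": 0.9, "tx": 0, "ty": 0, "tz": 0, "ax": 0, "ay": 0, "az": 0}]'

```text
time: 15.15
eef_pos: [0.5686, -0.2395, 0.0753]
eef_rot: [-180.0, -0.0, 178.5]
contact_force: [-0.2, -0.5, 0.4]
width: 0.952
finger_force: 0.0
```

Call:
jog_arm --steps '[{"grip": 1, "tx": 0, "ty": 0, "tz": -3, "ax": 0, "ay": 0, "az": 0}, {"grip": 1, "tx": 0, "ty": 0, "tz": -7, "ax": 0, "ay": 0, "az": 0}, {"grip": 1, "tx": 0, "ty": 0, "tz": -11, "ax": 0, "ay": 0, "az": 0}, {"grip": 1, "tx": 4, "ty": 0, "tz": -13, "ax": 0, "ay": 0, "az": 0}, {"grip": 1, "tx": 8, "ty": 0, "tz": -13, "ax": 0, "ay": 0, "az": 0}]'

```text
time: 15.65
eef_pos: [0.49, -0.2382, 0.2085]
eef_rot: [-179.8, 0.3, 178.6]
contact_force: [0.0, -0.4, -0.2]
width: 0.996
finger_force: 0.0
```

```bash
python3 near.py w9 .055; python3 top.py; python3 go.py 440 -151 200 90
```

```text
[337. 122.] 2560 cen [ 432.4 -157.5] size [55.3 43.3] dir 21.0
[427. 135.] 2558 cen [447.6 -67.8] size [50.4 55.6] dir 158.3
[507. 131.] 329 cen [441.7   4.5] size [38.1 10.5] dir 12.2
[256. 253.] 2025 cen [ 573.7 -238. ] size [133.1  44.9] dir 88.7
[458. 278.] 622 cen [604.2 -14.4] size [95.1 10.3] dir 86.6
white
[261. 109.] 154 [777.1  -2.8  42.2  36.8  91.2]
[210. 216.] 234 [451.1 140.5  56.9  42.3 162. ]
[277. 218.] 233 [451.1 -55.7  57.1  43.4 157. ]
[241. 222.] 253 [436.5  48.6  57.4  42.9 174.2]
[309. 224.] 240 [ 435.9 -151.3   57.6   42.5   20.8]
[347. 253.] 23 [ 354.  -262.7   14.7    8.8    0.4]
tray
[180. 157.] 3233 [625.4 234.2 272.4 114.2  91.3]
holder
[339. 159.] 882 [ 626.3 -252.2  135.7   85.7   90.2]
dark edges
t cm [4.66 8.45 0.58] rot [-0.002 -0.002  1.544] rows>= 10.3
15.75 [ 0.4844 -0.2367  0.2056] [ 1.800e+02 -1.000e-01  1.785e+02] [ -26.   15.  106.   -0.   58. -115.] [-0.4  0.6  0.5] 1.0023735437379935
```

View pics/w9.png

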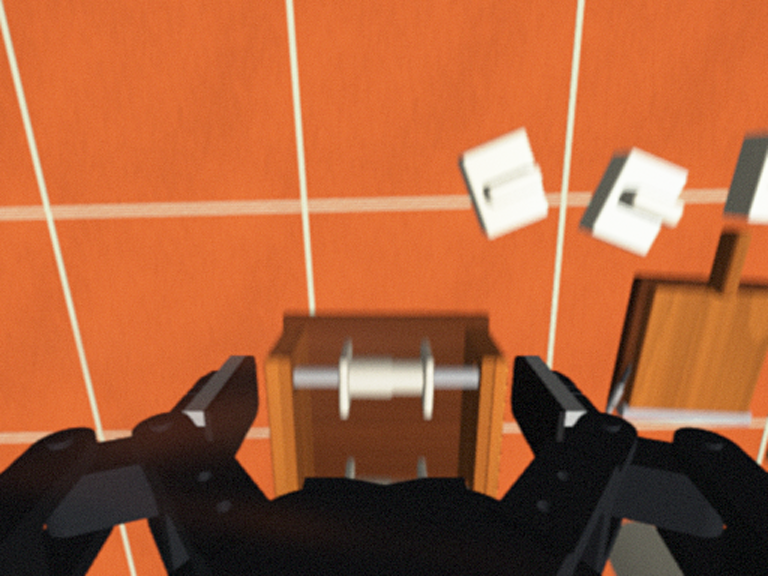

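```bash
python3 go.py 436 -151 170 110.8
```

```text
t cm [5.05 8.44 3.58] rot [-1.000e-03 -3.000e-03  1.181e+00] rows>= 7.9
15.75 [ 0.4844 -0.2367  0.2056] [ 1.800e+02 -1.000e-01  1.785e+02] [ -26.   15.  106.   -0.   58. -115.] [-0.4  0.6  0.5] 1.0023735437379935
```

Call:
jog_arm --steps '[{"grip": -0.06, "tx": 1, "ty": 1.7, "tz": 0.7, "ax": 0, "ay": 0, "az": 0.148}, {"grip": -0.06, "tx": 2, "ty": 3.4, "tz": 1.4, "ax": 0, "ay": 0, "az": 0.296}, {"grip": -0.06, "tx": 3, "ty": 5.1, "tz": 2.1, "ax": 0, "ay": 0, "az": 0.444}, {"grip": -0.06, "tx": 4, "ty": 6.8, "tz": 2.8, "ax": 0, "ay": 0, "az": 0.592}, {"grip": -0.06, "tx": 5, "ty": 8.4, "tz": 3.5, "ax": 0, "ay": 0, "az": 0.74}]'

```text
time: 16.25
eef_pos: [0.4407, -0.1515, 0.1699]
eef_rot: [180.0, -0.0, 135.8]
contact_force: [0.2, 0.2, 0.7]
width: 0.471
finger_force: 0.0
```

Call:
jog_arm --steps '[{"grip": -0.06, "tx": 0, "ty": 0, "tz": 0, "ax": 0, "ay": 0, "az": 0.148}, {"grip": -0.06, "tx": 0, "ty": 0, "tz": 0, "ax": 0, "ay": 0, "az": 0.296}, {"grip": -0.06, "tx": 0, "ty": 0, "tz": 0, "ax": 0, "ay": 0, "az": 0.44}, {"grip": -0.06, "tx": 0, "ty": 0, "tz": 0, "ax": 0, "ay": 0, "az": 0.44}, {"grip": -0.06, "tx": 0, "ty": 0, "tz": 0, "ax": 0, "ay": 0, "az": 0.44}]'

```text
time: 16.75
eef_pos: [0.4411, -0.1522, 0.1702]
eef_rot: [-180.0, -0.0, 111.2]
contact_force: [0.1, -0.2, -0.8]
width: 0.471
finger_force: 0.0
```

```bash
python3 near.py b4 .026;python3 go.py 436 -151 45 110.8
```

```text
[306.  93.] 3414 cen [452.5 -53.7] size [46.8 59.4] dir 158.1
[494. 124.] 666 cen [625.9 -15.4] size [57.8 12.2] dir 86.0
[253. 183.] 2897 cen [ 437.2 -149.6] size [59.2 49.4] dir 21.2
t cm [ 0.29 -0.43 12.52] rot [ 0.    -0.     0.006] rows>= 2.5
16.8 [ 0.441  -0.1522  0.1702] [180.   -0.  111.1] [-19.  12. 117.   0.  51. -40.] [-0.1  0.4 -0.3] 0.47225207713686723
```

Call:
jog_arm --steps '[{"grip": -0.06, "tx": 0.32, "ty": -0.36, "tz": 4, "ax": 0, "ay": 0, "az": 0}, {"grip": -0.06, "tx": 0.32, "ty": -0.36, "tz": 8, "ax": 0, "ay": 0, "az": 0}, {"grip": -0.06, "tx": 0.32, "ty": -0.36, "tz": 11, "ax": 0, "ay": 0, "az": 0}, {"grip": -0.06, "tx": 0.32, "ty": -0.36, "tz": 12.4, "ax": 0, "ay": 0, "az": 0}, {"grip": -0.06, "tx": 0.32, "ty": -0.36, "tz": 12.4, "ax": 0, "ay": 0, "az": 0}]'

```text
time: 17.3
eef_pos: [0.435, -0.15, 0.0444]
eef_rot: [-179.8, -0.1, 111.1]
contact_force: [-0.2, 0.2, 0.4]
width: 0.47
finger_force: 0.0
```

Call:
jog_arm --steps '[{"grip": -0.06, "tx": 0, "ty": 0, "tz": 0, "ax": 0, "ay": 0, "az": 0}, {"grip": -0.06, "tx": 0, "ty": 0, "tz": 0, "ax": 0, "ay": 0, "az": 0}, {"grip": -0.06, "tx": 0, "ty": 0, "tz": 0, "ax": 0, "ay": 0, "az": 0}]'

```text
time: 17.6
eef_pos: [0.4371, -0.1507, 0.0473]
eef_rot: [179.9, 0.1, 110.9]
contact_force: [-0.4, -0.3, -0.9]
width: 0.472
finger_force: 0.0
```

```bash
python3 go.py 436.5 -150.5 45 111
```

```text
t cm [ 0.04 -0.05  0.23] rot [ 0.002  0.001 -0.001] rows>= 0.0
17.6 [ 0.4371 -0.1507  0.0473] [1.799e+02 1.000e-01 1.109e+02] [-19.  24. 122.  -0.  34. -40.] [-0.4 -0.3 -0.9] 0.4720991639263882
```

Call:
jog_arm --steps '[{"grip": -1, "tx": 0, "ty": 0, "tz": 0.15, "ax": 0, "ay": 0, "az": 0}, {"grip": -1, "tx": 0, "ty": 0, "tz": 0.15, "ax": 0, "ay": 0, "az": 0}, {"grip": -1, "tx": 0, "ty": 0, "tz": 0.15, "ax": 0, "ay": 0, "az": 0}, {"grip": -1, "tx": 0, "ty": 0, "tz": 0.15, "ax": 0, "ay": 0, "az": 0}, {"grip": -1, "tx": 0, "ty": 0, "tz": 0.15, "ax": 0, "ay": 0, "az": 0}]'

```text
time: 18.1
eef_pos: [0.4367, -0.1505, 0.0453]
eef_rot: [180.0, 0.0, 110.9]
contact_force: [-0.9, -0.3, 6.9]
width: 0.15
finger_force: 59.0
```

Call:
jog_arm --steps '[{"grip": -1, "tx": 0, "ty": 0, "tz": -1, "ax": 0, "ay": 0, "az": 0}, {"grip": -1, "tx": 0, "ty": 0, "tz": -4, "ax": 0, "ay": 0, "az": 0}, {"grip": -1, "tx": 0, "ty": 0, "tz": -8, "ax": 0, "ay": 0, "az": 0}, {"grip": -1, "tx": 0, "ty": 0, "tz": -12, "ax": 0, "ay": 0, "az": 0}, {"grip": -1, "tx": 0, "ty": 0, "tz": -12, "ax": 0, "ay": 0, "az": 0}]'

```text
time: 18.6
eef_pos: [0.4391, -0.1514, 0.1699]
eef_rot: [179.6, 0.3, 110.9]
contact_force: [-0.7, -0.4, -2.3]
width: 0.146
finger_force: 58.9
```

```bash
python3 go.py 627.6 138.5 160 91.3
```

```text
t cm [20.36 27.95  1.06] rot [0.007 0.004 0.342] rows>= 6.9
18.6 [ 0.4391 -0.1514  0.1699] [179.6   0.3 110.9] [-19.  11. 117.  -0.  51. -40.] [-0.7 -0.4 -2.3] 0.14582906336687632
```

Call:
jog_arm --steps '[{"grip": -1, "tx": 2, "ty": 2.8, "tz": 0, "ax": 0, "ay": 0, "az": 0}, {"grip": -1, "tx": 4.6, "ty": 6.4, "tz": 0, "ax": 0, "ay": 0, "az": 0}, {"grip": -1, "tx": 7.2, "ty": 10, "tz": 0, "ax": 0, "ay": 0, "az": 0}, {"grip": -1, "tx": 9.8, "ty": 13.6, "tz": 0, "ax": 0, "ay": 0, "az": 0}, {"grip": -1, "tx": 12.5, "ty": 17.2, "tz": 0, "ax": 0, "ay": 0, "az": 0}]'

```text
time: 19.1
eef_pos: [0.5525, 0.0293, 0.1642]
eef_rot: [-179.9, -0.0, 110.9]
contact_force: [0.9, -0.6, -1.0]
width: 0.146
finger_force: 59.0
```

Call:
jog_arm --steps '[{"grip": -1, "tx": 2.6, "ty": 3.6, "tz": 0.2, "ax": 0, "ay": 0, "az": 0.1}, {"grip": -1, "tx": 5.2, "ty": 7.2, "tz": 0.4, "ax": 0, "ay": 0, "az": 0.2}, {"grip": -1, "tx": 7, "ty": 9.6, "tz": 0.8, "ax": 0, "ay": 0, "az": 0.3}, {"grip": -1, "tx": 7.9, "ty": 10.7, "tz": 1.0, "ax": 0, "ay": 0, "az": 0.342}, {"grip": -1, "tx": 7.9, "ty": 10.7, "tz": 1.0, "ax": 0, "ay": 0, "az": 0.342}]'

```text
time: 19.6
eef_pos: [0.6241, 0.1414, 0.1534]
eef_rot: [-179.9, -0.0, 91.4]
contact_force: [0.5, 0.8, -1.3]
width: 0.153
finger_force: 59.0
```

Call:
jog_arm --steps '[{"grip": -1, "tx": 0, "ty": 0, "tz": 0, "ax": 0, "ay": 0, "az": 0}, {"grip": -1, "tx": 0, "ty": 0, "tz": 0, "ax": 0, "ay": 0, "az": 0}]'

```text
time: 19.8
eef_pos: [0.6234, 0.1388, 0.1544]
eef_rot: [-179.9, 0.0, 91.3]
contact_force: [0.2, 0.7, -1.7]
width: 0.15
finger_force: 59.0
```

```bash
python3 near.py t1 .026;python3 go.py 627.6 138.5 100 91.3
```

```text
[165.   1.] 178 cen [546.5 292.2] size [41.9  2.1] dir 1.3
[ 74. 181.] 3224 cen [454.4 141.8] size [60. 62.] dir 161.3
[256. 231.] 6574 cen [624.7  67.7] size [103.3 142.1] dir 91.3
[ 72. 266.] 2775 cen [441.8  50.4] size [70.1 65.9] dir 84.2
t cm [-0.03  0.41  5.47] rot [-0.001  0.     0.   ] rows>= 1.1
19.85 [0.6236 0.1387 0.1547] [-180.     0.    91.3] [12. 27. 96. -0. 57. 11.] [ 0.1 -0.8 -1.6] 0.1479321703594454
```

View pics/t1.png

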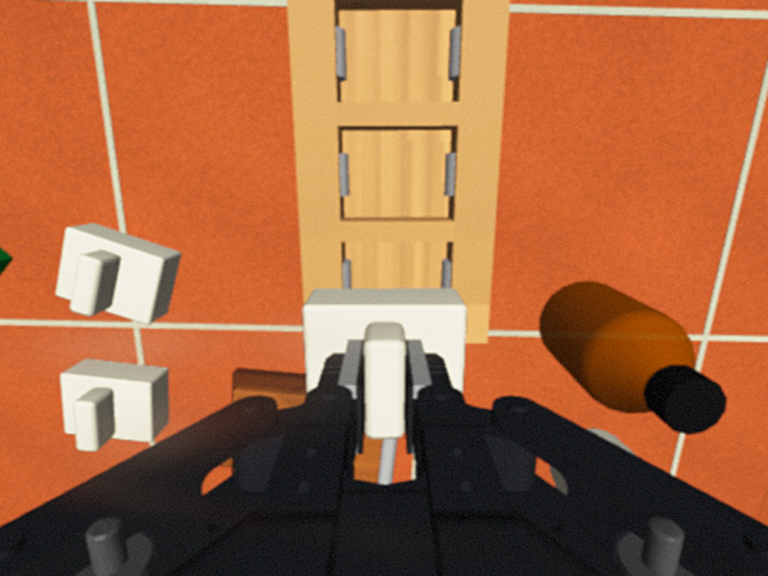

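```bash
python3 - <<'E'
from h import *
d=np.load('t1.npz');K,R,t=d['K'],d['R'],d['t']
f=lambda P:ray(np.array(P)/1.5,.032,K,R,t)[:,:2]*1000
for P in ([(339,126),(457,126),(455.5,220),(340,220)],[(337,8),(461,8),(460,102),(337,102)]):
    X=f(P); print(X.round(1).tolist(),X.mean(0).round(1),np.linalg.norm(X[1]-X[0]),np.linalg.norm(X[2]-X[1]))
print(f([(488,343),(302,270),(491,270),(291,40),(506,40)]).round(1))
# held box upper face: near edge corners at face height; box face z = tcp-19
Z=.1547-.0195
X=ray(np.array([(305,302),(465,302),])/1.5,Z,K,R,t)[:,:2]*1000; print(X, np.linalg.norm(X[1]-X[0]),X.mean(0))
E
```

```text
[[596.1, 231.8], [660.9, 233.4], [663.6, 182.2], [596.5, 180.6]] [629.3 207. ] 64.815473672624 51.22121473004325
[[595.3, 288.7], [659.0, 290.2], [661.7, 245.6], [595.1, 244.0]] [627.8 267.1] 63.739857003219214 44.70307621152494
[[689.2 106.2]
 [573.6 150.3]
 [686.9 153.1]
 [571.2 273.4]
 [683.6 276.1]]
[[594.42890338 162.02970752]
 [651.64324584 163.43253468]] 57.231537695934634 [623.03607461 162.7311211 ]
```

Call:
jog_arm --steps '[{"grip": -1, "tx": 0.25, "ty": 0.4, "tz": 2, "ax": 0, "ay": 0, "az": 0}, {"grip": -1, "tx": 0.25, "ty": 0.4, "tz": 4, "ax": 0, "ay": 0, "az": 0}, {"grip": -1, "tx": 0.25, "ty": 0.4, "tz": 5.2, "ax": 0, "ay": 0, "az": 0}, {"grip": -1, "tx": 0.25, "ty": 0.4, "tz": 5.2, "ax": 0, "ay": 0, "az": 0}, {"grip": -1, "tx": 0.25, "ty": 0.4, "tz": 5.2, "ax": 0, "ay": 0, "az": 0}]'

```text
time: 20.35
eef_pos: [0.6282, 0.1419, 0.1032]
eef_rot: [180.0, 0.0, 91.3]
contact_force: [0.6, 0.3, -2.2]
width: 0.151
finger_force: 59.1
```

Call:
jog_arm --steps '[{"grip": -1, "tx": 0, "ty": 0, "tz": 0, "ax": 0, "ay": 0, "az": 0}, {"grip": -1, "tx": 0, "ty": 0, "tz": 0, "ax": 0, "ay": 0, "az": 0}]'

```text
time: 20.55
eef_pos: [0.6287, 0.1423, 0.1038]
eef_rot: [179.9, -0.0, 91.3]
contact_force: [0.3, -0.3, -1.0]
width: 0.151
finger_force: 59.1
```

```bash
python3 - <<'E'
from h import *
for n in ('t1','t2'):
    if n=='t2': im,K,R,t=cam('wrist'); cv2.imwrite('t2.png',im); np.savez('t2',K=K,R=R,t=t); s=env.read_state(); print(s['eef_pos'],s['eef_rot'])
    else: im=cv2.imread('t1.png'); d=np.load('t1.npz');K,R,t=d['K'],d['R'],d['t']
    h=cv2.cvtColor(im,cv2.COLOR_BGR2HSV)
    print(n,'V',[(r,int(h[r,255:272,2].mean()),int(h[r,255:272,1].mean())) for r in range(0,216,2)])
    m=(h[...,1]<60)&(h[...,2]>150)
    for r in (198,201,204,210,216): c=np.nonzero(m[r,180:340])[0]+180; print(r,c.min() if len(c) else 0,c.max() if len(c) else 0)
E
```

```text
t1 V [(0, 71, 151), (2, 67, 147), (4, 67, 149), (6, 147, 145), (8, 232, 128), (10, 228, 129), (12, 228, 128), (14, 228, 130), (16, 229, 129), (18, 229, 130), (20, 228, 128), (22, 228, 130), (24, 229, 129), (26, 228, 129), (28, 228, 130), (30, 228, 131), (32, 229, 129), (34, 229, 129), (36, 230, 128), (38, 229, 129), (40, 229, 129), (42, 229, 130), (44, 229, 130), (46, 229, 130), (48, 228, 131), (50, 229, 131), (52, 229, 130), (54, 228, 129), (56, 229, 131), (58, 229, 130), (60, 229, 130), (62, 229, 131), (64, 229, 132), (66, 228, 132), (68, 227, 132), (70, 226, 133), (72, 225, 133), (74, 226, 132), (76, 225, 132), (78, 225, 132), (80, 226, 132), (82, 229, 134), (84, 111, 148), (86, 130, 147), (88, 233, 132), (90, 228, 132), (92, 229, 131), (94, 228, 132), (96, 229, 132), (98, 229, 131), (100, 228, 132), (102, 228, 133), (104, 228, 133), (106, 228, 133), (108, 228, 133), (110, 229, 131), (112, 228, 133), (114, 228, 132), (116, 228, 132), (118, 228, 132), (120, 228, 133), (122, 228, 134), (124, 228, 133), (126, 229, 133), (128, 228, 134), (130, 228, 132), (132, 227, 134), (134, 228, 13
[... 1950 characters left out ...]
 136), (140, 223, 136), (142, 223, 136), (144, 223, 135), (146, 224, 135), (148, 223, 137), (150, 223, 137), (152, 223, 137), (154, 220, 139), (156, 161, 151), (158, 163, 148), (160, 210, 141), (162, 225, 135), (164, 224, 136), (166, 224, 137), (168, 225, 136), (170, 224, 137), (172, 225, 136), (174, 224, 137), (176, 224, 137), (178, 221, 138), (180, 222, 138), (182, 222, 138), (184, 222, 139), (186, 223, 137), (188, 222, 139), (190, 223, 140), (192, 189, 70), (194, 173, 30), (196, 176, 31), (198, 178, 31), (200, 179, 32), (202, 190, 31), (204, 243, 15), (206, 242, 15), (208, 241, 15), (210, 240, 16), (212, 241, 16), (214, 225, 26)]
198 207 306
201 205 307
204 202 310
210 202 310
216 203 310
```

```bash
python3 - <<'E'
from h import *
for n,a,b in (('t1',83.5,147.3),('t2',81,159.5)):
    d=np.load(n+'.npz');X=ray([[263,a],[263,b]],.032,d['K'],d['R'],d['t'])*1000; print(n,X.round(1)[:,:2].tolist(),X.mean(0).round(1),X[0,1]-X[1,1])
im=cv2.imread('t2.png');h=cv2.cvtColor(im,cv2.COLOR_BGR2HSV);d=np.load('t2.npz');print(h[120,170:350,2].tolist())
for r in (105,120,135):
  g=np.abs(np.gradient(cv2.GaussianBlur(h[...,1].astype(float),(3,3),0)[r])); k=np.nonzero(g>8)[0]; print(r,k.tolist())
E
```

```text
t1 [[626.6, 232.9], [628.2, 180.8]] [627.4 206.9  32. ] 52.12399428517048
t2 [[631.1, 232.7], [632.7, 181.2]] [631.9 207.   32. ] 51.54057611994179
[210, 209, 208, 213, 220, 222, 224, 223, 220, 222, 223, 222, 222, 223, 224, 224, 223, 221, 222, 225, 222, 218, 224, 225, 224, 218, 224, 221, 221, 223, 226, 220, 228, 222, 224, 219, 222, 227, 223, 198, 151, 145, 162, 154, 159, 144, 133, 111, 125, 184, 226, 228, 226, 227, 229, 233, 231, 232, 233, 231, 230, 227, 227, 227, 227, 228, 229, 227, 228, 226, 226, 223, 220, 218, 218, 227, 229, 234, 233, 233, 232, 233, 232, 233, 233, 231, 228, 229, 229, 231, 226, 224, 217, 217, 216, 215, 218, 218, 217, 223, 223, 231, 231, 235, 235, 237, 235, 233, 232, 230, 231, 228, 220, 218, 217, 213, 215, 220, 219, 227, 226, 226, 225, 224, 227, 233, 236, 215, 135, 98, 117, 128, 136, 142, 149, 150, 136, 177, 221, 227, 221, 223, 221, 223, 224, 224, 223, 222, 223, 224, 222, 223, 221, 220, 220, 224, 224, 222, 222, 220, 226, 222, 220, 223, 226, 221, 223, 222, 223, 223, 222, 223, 215, 217, 211, 206, 203, 203, 204, 213]
105 [22, 23, 24, 25, 26, 28, 29, 30, 31, 32, 171, 172, 173, 174, 208, 209, 210, 211, 216, 217, 218, 219, 297, 298, 299, 300, 301, 305, 306, 307, 308, 343, 344, 345]
120 [25, 26, 27, 28, 31, 32, 33, 34, 173, 174, 175, 209, 210, 211, 212, 216, 217, 218, 219, 220, 297, 298, 299, 300, 305, 306, 307, 308, 342, 343, 344]
135 [27, 28, 29, 30, 31, 33, 34, 35, 36, 37, 174, 175, 176, 209, 210, 211, 212, 217, 218, 219, 220, 296, 297, 298, 299, 300, 304, 305, 306, 307, 340, 341, 342, 343]
```

Call:
jog_arm --steps '[{"grip": -1, "tx": 0.2, "ty": 0.1, "tz": 1, "ax": 0, "ay": 0, "az": 0}, {"grip": -1, "tx": 0.2, "ty": 0.1, "tz": 1.9, "ax": 0, "ay": 0, "az": 0}, {"grip": -1, "tx": 0.2, "ty": 0.1, "tz": 1.9, "ax": 0, "ay": 0, "az": 0}, {"grip": -1, "tx": 0.2, "ty": 0.1, "tz": 1.9, "ax": 0, "ay": 0, "az": 0}, {"grip": -1, "tx": 0.2, "ty": 0.1, "tz": 1.9, "ax": 0, "ay": 0, "az": 0}]'

```text
time: 21.1
eef_pos: [0.6291, 0.1443, 0.0837]
eef_rot: [-180.0, 0.0, 91.3]
contact_force: [0.2, -0.8, -1.4]
width: 0.145
finger_force: 59.1
```

```bash
cat > low.py <<'E'
from h import *
im,K,R,t=cam('wrist'); cv2.imwrite('t3.png',im); s=env.read_state(); print(s['eef_pos'].round(4),s['contact_force'].round(1))
h=cv2.cvtColor(im,cv2.COLOR_BGR2HSV); S=cv2.GaussianBlur(h[...,1].astype(float),(3,3),0); V=cv2.GaussianBlur(h[...,2].astype(float),(3,3),0)
for r in (130,150,165): g=np.abs(np.gradient(V[r]));print('row',r,[(c,int(V[r,c])) for c in range(150,360) if g[c]>8])
v=V[:,258:270].mean(1); g=np.abs(np.gradient(v)); print('col',[(r,int(v[r])) for r in range(60,216) if g[r]>6])
m=(S<70)&(V>150)
for r in (188,190,192,194,197,200,204): c=np.nonzero(m[r,180:340])[0]+180; print(r,c.min() if len(c) else 0,c.max() if len(c) else 0)
E
python3 low.py
```

```text
[0.6292 0.1443 0.0839] [-0.7 -0.3 -1. ]
row 130 [(203, 208), (204, 174), (205, 142), (210, 145), (211, 135), (212, 120), (214, 132), (215, 179), (216, 216), (300, 225), (301, 181), (302, 122), (304, 108), (305, 123), (306, 135), (309, 143), (311, 133), (312, 170), (313, 208)]
row 150 [(204, 208), (205, 169), (206, 116), (207, 84), (210, 90), (211, 134), (212, 189), (213, 221), (303, 216), (304, 164), (305, 100), (306, 68), (309, 78), (310, 113), (311, 168), (312, 208)]
row 165 [(204, 216), (205, 198), (206, 157), (207, 118), (208, 114), (209, 135), (210, 152), (306, 154), (307, 136), (308, 113), (309, 116), (310, 158), (311, 201), (312, 218)]
col [(78, 219), (79, 191), (80, 133), (81, 84), (83, 81), (84, 128), (85, 185), (86, 215), (160, 212), (161, 194), (162, 169), (163, 155), (166, 166), (167, 183), (168, 209), (169, 222), (191, 208), (192, 190), (193, 175), (201, 180), (202, 194), (203, 219), (204, 238), (213, 235), (214, 220), (215, 199)]
188 0 0
190 0 0
192 0 0
194 209 303
197 207 305
200 205 307
204 203 310
```

Call:
jog_arm --steps '[{"grip": -1, "tx": 0, "ty": 0.12, "tz": 0, "ax": 0, "ay": 0, "az": 0}, {"grip": -1, "tx": 0, "ty": 0.12, "tz": 0.4, "ax": 0, "ay": 0, "az": 0}, {"grip": -1, "tx": 0, "ty": 0.12, "tz": 0.7, "ax": 0, "ay": 0, "az": 0}, {"grip": -1, "tx": 0, "ty": 0.12, "tz": 1.0, "ax": 0, "ay": 0, "az": 0}]'

```text
time: 21.55
eef_pos: [0.6301, 0.1443, 0.0734]
eef_rot: [-180.0, 0.0, 91.3]
contact_force: [0.0, -0.4, -2.7]
width: 0.151
finger_force: 59.0
```

Call:
jog_arm --steps '[{"grip": -1, "tx": 0, "ty": 0, "tz": 0.3, "ax": 0, "ay": 0, "az": 0}, {"grip": -1, "tx": 0, "ty": 0, "tz": 0.6, "ax": 0, "ay": 0, "az": 0}, {"grip": -1, "tx": 0, "ty": 0, "tz": 0.8, "ax": 0, "ay": 0, "az": 0}]'

```text
time: 21.85
eef_pos: [0.6312, 0.1445, 0.0665]
eef_rot: [179.9, -0.0, 91.3]
contact_force: [-0.3, -1.2, 5.4]
width: 0.149
finger_force: 60.2
```

Call:
jog_arm --steps '[{"grip": -1, "tx": 0, "ty": 0, "tz": 0.3, "ax": 0, "ay": 0, "az": 0}, {"grip": -1, "tx": 0, "ty": 0, "tz": 0.6, "ax": 0, "ay": 0, "az": 0}, {"grip": -1, "tx": 0, "ty": 0, "tz": 0.8, "ax": 0, "ay": 0, "az": 0}]'

```text
time: 22.15
eef_pos: [0.6304, 0.1444, 0.0577]
eef_rot: [180.0, -0.0, 91.3]
contact_force: [0.3, -0.1, 3.3]
width: 0.149
finger_force: 59.8
```

Call:
jog_arm --steps '[{"grip": -1, "tx": 0, "ty": 0, "tz": 0.25, "ax": 0, "ay": 0, "az": 0}, {"grip": -1, "tx": 0, "ty": 0, "tz": 0.5, "ax": 0, "ay": 0, "az": 0}, {"grip": -1, "tx": 0, "ty": 0, "tz": 0.5, "ax": 0, "ay": 0, "az": 0}]'

```text
time: 22.45
eef_pos: [0.63, 0.1443, 0.0522]
eef_rot: [-180.0, 0.0, 91.3]
contact_force: [0.3, 0.7, -1.5]
width: 0.146
finger_force: 59.1
```

Call:
jog_arm --steps '[{"grip": -1, "tx": 0, "ty": 0, "tz": 0.2, "ax": 0, "ay": 0, "az": 0}, {"grip": -1, "tx": 0, "ty": 0, "tz": 0.3, "ax": 0, "ay": 0, "az": 0}, {"grip": -1, "tx": 0, "ty": 0, "tz": 0.3, "ax": 0, "ay": 0, "az": 0}]'

```text
time: 22.75
eef_pos: [0.6303, 0.1443, 0.0513]
eef_rot: [180.0, -0.0, 91.3]
contact_force: [-5.3, -1.1, 16.7]
width: 0.149
finger_force: 61.6
```

Call:
jog_arm --steps '[{"grip": -0.06, "tx": 0, "ty": 0, "tz": 0, "ax": 0, "ay": 0, "az": 0}, {"grip": -0.06, "tx": 0, "ty": 0, "tz": 0, "ax": 0, "ay": 0, "az": 0}, {"grip": -0.06, "tx": 0, "ty": 0, "tz": 0, "ax": 0, "ay": 0, "az": 0}, {"grip": -0.06, "tx": 0, "ty": 0, "tz": -3, "ax": 0, "ay": 0, "az": 0}, {"grip": -0.06, "tx": 0, "ty": 0, "tz": -7, "ax": 0, "ay": 0, "az": 0}]'

```text
time: 23.25
eef_pos: [0.6284, 0.1439, 0.118]
eef_rot: [-179.7, 0.1, 91.3]
contact_force: [0.8, -0.3, 0.8]
width: 0.473
finger_force: 0.0
```

Call:
jog_arm --steps '[{"grip": -0.06, "tx": 0, "ty": 0, "tz": -4, "ax": 0, "ay": 0, "az": 0}, {"grip": -0.06, "tx": -3, "ty": -3, "tz": -5, "ax": 0, "ay": 0, "az": 0.1}, {"grip": -0.06, "tx": -6, "ty": -6, "tz": -5, "ax": 0, "ay": 0, "az": 0.2}, {"grip": -0.06, "tx": -9, "ty": -9, "tz": -5, "ax": 0, "ay": 0, "az": 0.3}, {"grip": -0.06, "tx": -12, "ty": -12, "tz": -5, "ax": 0, "ay": 0, "az": 0.4}]'

```text
time: 23.75
eef_pos: [0.5117, 0.0207, 0.1697]
eef_rot: [180.0, 0.0, 68.2]
contact_force: [-0.1, -0.7, -0.1]
width: 0.473
finger_force: 0.0
```

```bash
python3 top.py; python3 go.py 451 -55.7 100 67.3
```

```text
white
[261. 109.] 156 [777.1  -2.8  42.2  36.8  91.2]
[211. 151.] 122 [643.2 143.9  41.9  30.2  91.8]
[209. 163.] 83 [611.4 147.5  32.9  21.1  91.3]
[208. 217.] 174 [451.8 150.1  59.2  35.5   1.7]
[237. 217.] 18 [452.3  61.3  11.9   8.9  91.3]
[247. 217.] 25 [453.   31.8  14.8  11.8   1.3]
[240. 226.] 159 [427.5  50.4  41.2  38.4   1.3]
[269. 222.] 21 [439.7 -32.   14.8   8.9   1.1]
[227. 241.] 40 [378.2  87.5  20.5  14.7   1.6]
tray
[175. 156.] 2791 [625.3 237.3 266.3 114.2  91.3]
holder
[343. 162.] 1150 [ 624.5 -252.3  135.8   88.6   89.6]
dark edges
t cm [-8.83 -2.33  6.92] rot [-0.005  0.004  0.009] rows>= 2.3
23.8 [0.5063 0.0175 0.1688] [-179.7    0.2   67.8] [  2.  15. 112.  -0.  53.  24.] [-6.1 -2.9 -0.5] 0.4686668539106449
```

Call:
jog_arm --steps '[{"grip": -0.06, "tx": -3, "ty": -0.8, "tz": 0.5, "ax": 0, "ay": 0, "az": 0}, {"grip": -0.06, "tx": -6, "ty": -1.6, "tz": 1, "ax": 0, "ay": 0, "az": 0}, {"grip": -0.06, "tx": -8.8, "ty": -2.3, "tz": 1.5, "ax": 0, "ay": 0, "az": 0}, {"grip": -0.06, "tx": -8.8, "ty": -2.3, "tz": 1.5, "ax": 0, "ay": 0, "az": 0}, {"grip": -0.06, "tx": -8.8, "ty": -2.3, "tz": 1.5, "ax": 0, "ay": 0, "az": 0}]'

```text
time: 24.3
eef_pos: [0.4593, -0.052, 0.1548]
eef_rot: [180.0, -0.0, 68.3]
contact_force: [0.3, -0.6, 0.2]
width: 0.468
finger_force: 0.0
```

```bash
cat > bx.py <<'E'
# ridge+face detection: bright face rect of the box nearest a guess, from the wrist, and ridge from top face outline
from h import *; import sys
g=np.array([float(sys.argv[1]),float(sys.argv[2])])
im,K,R,t=cam('wrist'); cv2.imwrite('bx.png',im); np.savez('bx',K=K,R=R,t=t); h=cv2.cvtColor(im,cv2.COLOR_BGR2HSV)
for lab,m in (('all',(h[...,2]>150)&(h[...,1]<60)),('face',(h[...,2]>222)&(h[...,1]<40))):
    m=cv2.morphologyEx(m.astype(np.uint8),cv2.MORPH_OPEN,np.ones((5,5),np.uint8)); n,l,st,c=cv2.connectedComponentsWithStats(m)
    for i in range(1,n):
        X=ray(c[i],.026,K,R,t)[0,:2]*1000
        if st[i,4]>300 and np.linalg.norm(X-g)<40:
            q=cv2.findContours((l==i).astype(np.uint8),0,2)[0][0][:,0]; r=cv2.minAreaRect((ray(q,.026,K,R,t)[:,:2]*1000).astype(np.float32)); b=cv2.boxPoints(r); e=max([b[1]-b[0],b[2]-b[1]],key=np.linalg.norm)
            print(lab,st[i,4],np.round(r[0],1),np.round(r[1],1),round(np.degrees(np.arctan2(e[1],e[0]))%180,1))
E
python3 bx.py 451 -56; python3 go.py 451 -55.7 46 67.3
```

```text
all 3195 [452.8 -53.6] [50.5 59.3] 158.4
face 2785 [452.2 -55.3] [46.8 58.1] 158.4
t cm [-0.71 -0.68 10.9 ] rot [ 0.001 -0.     0.019] rows>= 2.2
24.35 [ 0.4599 -0.0517  0.155 ] [180.   -0.   68.4] [ -7.  13. 118.   0.  49.  15.] [0.  0.3 0. ] 0.4671068102032542
```

Call:
jog_arm --steps '[{"grip": -0.06, "tx": -0.66, "ty": -0.64, "tz": 0, "ax": 0, "ay": 0, "az": 0}, {"grip": -0.06, "tx": -0.66, "ty": -0.64, "tz": 4, "ax": 0, "ay": 0, "az": 0}, {"grip": -0.06, "tx": -0.66, "ty": -0.64, "tz": 8, "ax": 0, "ay": 0, "az": 0}, {"grip": -0.06, "tx": -0.66, "ty": -0.64, "tz": 10.5, "ax": 0, "ay": 0, "az": 0}, {"grip": -0.06, "tx": -0.66, "ty": -0.64, "tz": 10.9, "ax": 0, "ay": 0, "az": 0}]'

```text
time: 24.85
eef_pos: [0.4489, -0.0549, 0.0435]
eef_rot: [-179.7, 0.1, 68.5]
contact_force: [-0.7, -0.0, -1.0]
width: 0.467
finger_force: 0.0
```

Call:
jog_arm --steps '[{"grip": -0.06, "tx": 0, "ty": 0, "tz": 0, "ax": 0, "ay": 0, "az": 0}, {"grip": -0.06, "tx": 0, "ty": 0, "tz": 0, "ax": 0, "ay": 0, "az": 0}, {"grip": -0.06, "tx": 0, "ty": 0, "tz": 0, "ax": 0, "ay": 0, "az": 0}, {"grip": -0.06, "tx": 0, "ty": 0, "tz": 0, "ax": 0, "ay": 0, "az": 0}]'

```text
time: 25.25
eef_pos: [0.4517, -0.0556, 0.0469]
eef_rot: [179.9, -0.0, 68.4]
contact_force: [-0.5, -0.1, 0.3]
width: 0.467
finger_force: 0.0
```

```bash
python3 go.py 451.5 -55.5 45.5 68
```

```text
t cm [-0.   -0.02  0.14] rot [ 0.002 -0.001  0.007] rows>= 0.0
25.25 [ 0.4517 -0.0556  0.0469] [179.9  -0.   68.4] [ -7.  23. 123.   0.  34.  14.] [-0.5 -0.1  0.3] 0.46749572411102897
```

Call:
jog_arm --steps '[{"grip": -1, "tx": 0, "ty": 0, "tz": 0.14, "ax": 0, "ay": 0, "az": 0}, {"grip": -1, "tx": 0, "ty": 0, "tz": 0.14, "ax": 0, "ay": 0, "az": 0}, {"grip": -1, "tx": 0, "ty": 0, "tz": 0.14, "ax": 0, "ay": 0, "az": 0}, {"grip": -1, "tx": 0, "ty": 0, "tz": 0.14, "ax": 0, "ay": 0, "az": 0}, {"grip": -1, "tx": 0, "ty": 0, "tz": 0.14, "ax": 0, "ay": 0, "az": 0}]'

```text
time: 25.75
eef_pos: [0.4513, -0.0556, 0.0449]
eef_rot: [180.0, -0.0, 68.4]
contact_force: [-1.0, 0.8, 7.4]
width: 0.152
finger_force: 59.3
```

Call:
jog_arm --steps '[{"grip": -1, "tx": 0, "ty": 0, "tz": -1, "ax": 0, "ay": 0, "az": 0}, {"grip": -1, "tx": 0, "ty": 0, "tz": -4, "ax": 0, "ay": 0, "az": 0}, {"grip": -1, "tx": 0, "ty": 0, "tz": -8, "ax": 0, "ay": 0, "az": 0}, {"grip": -1, "tx": 0, "ty": 0, "tz": -11, "ax": 0, "ay": 0, "az": 0}, {"grip": -1, "tx": 0, "ty": 0, "tz": -11, "ax": 0, "ay": 0, "az": 0}]'

```text
time: 26.25
eef_pos: [0.4532, -0.0558, 0.1585]
eef_rot: [179.6, -0.1, 68.4]
contact_force: [0.4, 0.1, -1.5]
width: 0.149
finger_force: 58.9
```

```bash
python3 go.py 629 208.3 130 91.3
```

```text
t cm [31.02  6.6   2.94] rot [ 0.007 -0.    -0.4  ] rows>= 6.4
26.25 [ 0.4532 -0.0558  0.1585] [ 1.796e+02 -1.000e-01  6.840e+01] [ -7.  12. 119.  -0.  49.  14.] [ 0.4  0.1 -1.5] 0.14914839958180576
```

Call:
jog_arm --steps '[{"grip": -1, "tx": 2, "ty": 0.4, "tz": 0, "ax": 0, "ay": 0, "az": 0}, {"grip": -1, "tx": 5.5, "ty": 1.2, "tz": 0, "ax": 0, "ay": 0, "az": 0}, {"grip": -1, "tx": 9.5, "ty": 2, "tz": 0, "ax": 0, "ay": 0, "az": 0}, {"grip": -1, "tx": 13.5, "ty": 2.9, "tz": 0, "ax": 0, "ay": 0, "az": 0}, {"grip": -1, "tx": 17.5, "ty": 3.7, "tz": 0, "ax": 0, "ay": 0, "az": 0}]'

```text
time: 26.75
eef_pos: [0.5498, 0.0949, 0.1537]
eef_rot: [-179.9, 0.0, 68.4]
contact_force: [0.0, -0.8, -2.3]
width: 0.149
finger_force: 58.9
```

Call:
jog_arm --steps '[{"grip": -1, "tx": 4, "ty": 0.9, "tz": 0, "ax": 0, "ay": 0, "az": -0.13}, {"grip": -1, "tx": 8, "ty": 1.7, "tz": 0, "ax": 0, "ay": 0, "az": -0.27}, {"grip": -1, "tx": 11.5, "ty": 2.5, "tz": 0.5, "ax": 0, "ay": 0, "az": -0.4}, {"grip": -1, "tx": 13.5, "ty": 2.9, "tz": 1.5, "ax": 0, "ay": 0, "az": -0.4}, {"grip": -1, "tx": 13.5, "ty": 2.9, "tz": 3, "ax": 0, "ay": 0, "az": -0.4}]'

```text
time: 27.25
eef_pos: [0.6277, 0.2109, 0.1237]
eef_rot: [179.9, -0.1, 91.4]
contact_force: [1.0, 0.2, -1.8]
width: 0.152
finger_force: 58.8
```

Call:
jog_arm --steps '[{"grip": -1, "tx": 0, "ty": 0, "tz": 1, "ax": 0, "ay": 0, "az": 0}, {"grip": -1, "tx": 0, "ty": 0, "tz": 2, "ax": 0, "ay": 0, "az": 0}, {"grip": -1, "tx": 0, "ty": 0, "tz": 2, "ax": 0, "ay": 0, "az": 0}, {"grip": -1, "tx": 0, "ty": 0, "tz": 2, "ax": 0, "ay": 0, "az": 0}]'

```text
time: 27.65
eef_pos: [0.6261, 0.2076, 0.1043]
eef_rot: [-180.0, 0.0, 91.3]
contact_force: [0.4, 0.1, -0.6]
width: 0.147
finger_force: 58.8
```

```bash
python3 go.py 629 208.3 84 91.3
```

```text
t cm [0.06 0.29 2.03] rot [-0.001  0.    -0.001] rows>= 0.4
27.65 [0.6261 0.2076 0.1043] [-180.     0.    91.3] [18. 32. 95. -0. 53. 17.] [ 0.4  0.1 -0.6] 0.14747245774672857
```

Call:
jog_arm --steps '[{"grip": -1, "tx": 0.06, "ty": 0.3, "tz": 1, "ax": 0, "ay": 0, "az": 0}, {"grip": -1, "tx": 0.06, "ty": 0.3, "tz": 2, "ax": 0, "ay": 0, "az": 0}, {"grip": -1, "tx": 0.06, "ty": 0.3, "tz": 2, "ax": 0, "ay": 0, "az": 0}, {"grip": -1, "tx": 0.06, "ty": 0.3, "tz": 2, "ax": 0, "ay": 0, "az": 0}, {"grip": -1, "tx": 0.06, "ty": 0.3, "tz": 2, "ax": 0, "ay": 0, "az": 0}]'

```text
time: 28.15
eef_pos: [0.6294, 0.2091, 0.0845]
eef_rot: [180.0, -0.0, 91.3]
contact_force: [-0.3, 0.3, -1.2]
width: 0.147
finger_force: 58.9
```

```bash
python3 low.py
```

```text
[0.6295 0.2092 0.0847] [-0.7  0.  -2. ]
row 130 [(200, 203), (201, 167), (202, 133), (204, 146), (208, 130), (209, 114), (211, 125), (212, 168), (213, 204), (296, 228), (297, 206), (298, 155), (299, 107), (301, 109), (302, 122), (307, 129), (308, 150), (309, 188), (310, 211)]
row 150 [(201, 203), (202, 163), (203, 110), (204, 81), (207, 74), (208, 107), (209, 166), (210, 209), (299, 230), (300, 209), (301, 158), (302, 98), (303, 67), (305, 66), (306, 90), (307, 138), (308, 186), (309, 211)]
row 165 [(201, 211), (202, 193), (203, 149), (204, 103), (206, 103), (207, 124), (208, 139), (302, 143), (303, 125), (304, 101), (306, 114), (307, 165), (308, 204)]
col [(80, 210), (81, 178), (82, 116), (83, 71), (84, 69), (85, 103), (86, 158), (87, 200), (88, 213), (161, 209), (162, 189), (163, 164), (164, 150), (167, 159), (168, 176), (169, 201), (170, 214), (188, 210), (189, 199), (190, 180), (191, 166), (199, 175), (200, 194), (201, 221), (202, 236), (211, 227), (212, 207), (213, 185), (214, 175)]
188 0 0
190 0 0
192 209 303
194 208 305
197 205 307
200 203 309
204 202 310
```

Call:
jog_arm --steps '[{"grip": -1, "tx": -0.15, "ty": -0.05, "tz": 0, "ax": 0, "ay": 0, "az": 0}, {"grip": -1, "tx": -0.15, "ty": -0.05, "tz": 0.4, "ax": 0, "ay": 0, "az": 0}, {"grip": -1, "tx": -0.15, "ty": -0.05, "tz": 0.8, "ax": 0, "ay": 0, "az": 0}, {"grip": -1, "tx": -0.15, "ty": -0.05, "tz": 1.1, "ax": 0, "ay": 0, "az": 0}]'

```text
time: 28.6
eef_pos: [0.6287, 0.2075, 0.0728]
eef_rot: [-180.0, 0.0, 91.3]
contact_force: [0.3, -0.6, -1.7]
width: 0.149
finger_force: 58.9
```

Call:
jog_arm --steps '[{"grip": -1, "tx": 0, "ty": 0, "tz": 0.3, "ax": 0, "ay": 0, "az": 0}, {"grip": -1, "tx": 0, "ty": 0, "tz": 0.6, "ax": 0, "ay": 0, "az": 0}, {"grip": -1, "tx": 0, "ty": 0, "tz": 0.8, "ax": 0, "ay": 0, "az": 0}]'

```text
time: 28.9
eef_pos: [0.6297, 0.2078, 0.0661]
eef_rot: [179.9, -0.0, 91.3]
contact_force: [-0.7, -1.1, 4.5]
width: 0.148
finger_force: 60.0
```

Call:
jog_arm --steps '[{"grip": -1, "tx": 0, "ty": 0, "tz": 0.3, "ax": 0, "ay": 0, "az": 0}, {"grip": -1, "tx": 0, "ty": 0, "tz": 0.6, "ax": 0, "ay": 0, "az": 0}, {"grip": -1, "tx": 0, "ty": 0, "tz": 0.8, "ax": 0, "ay": 0, "az": 0}]'

```text
time: 29.2
eef_pos: [0.6291, 0.2076, 0.0573]
eef_rot: [180.0, -0.0, 91.3]
contact_force: [-0.3, -0.2, 2.6]
width: 0.15
finger_force: 59.6
```

Call:
jog_arm --steps '[{"grip": -1, "tx": 0, "ty": 0, "tz": 0.3, "ax": 0, "ay": 0, "az": 0}, {"grip": -1, "tx": 0, "ty": 0, "tz": 0.5, "ax": 0, "ay": 0, "az": 0}, {"grip": -1, "tx": 0, "ty": 0, "tz": 0.5, "ax": 0, "ay": 0, "az": 0}]'

```text
time: 29.5
eef_pos: [0.6286, 0.2075, 0.0518]
eef_rot: [-180.0, 0.0, 91.3]
contact_force: [-0.3, 1.1, -0.9]
width: 0.149
finger_force: 58.9
```

Press home, release, and go for the next box (at 436.5, 48.5, dir 174).

Call:
jog_arm --steps '[{"grip": -1, "tx": 0, "ty": 0, "tz": 0.2, "ax": 0, "ay": 0, "az": 0}, {"grip": -1, "tx": 0, "ty": 0, "tz": 0.35, "ax": 0, "ay": 0, "az": 0}, {"grip": -1, "tx": 0, "ty": 0, "tz": 0.35, "ax": 0, "ay": 0, "az": 0}]'

```text
time: 29.8
eef_pos: [0.629, 0.2076, 0.0509]
eef_rot: [180.0, 0.0, 91.3]
contact_force: [-7.2, -2.5, 21.5]
width: 0.146
finger_force: 62.0
```

Call:
jog_arm --steps '[{"grip": -0.06, "tx": 0, "ty": 0, "tz": 0, "ax": 0, "ay": 0, "az": 0}, {"grip": -0.06, "tx": 0, "ty": 0, "tz": 0, "ax": 0, "ay": 0, "az": 0}, {"grip": -0.06, "tx": 0, "ty": 0, "tz": 0, "ax": 0, "ay": 0, "az": 0}, {"grip": -0.06, "tx": 0, "ty": 0, "tz": -3, "ax": 0, "ay": 0, "az": 0}, {"grip": -0.06, "tx": 0, "ty": 0, "tz": -7, "ax": 0, "ay": 0, "az": 0}]'

```text
time: 30.3
eef_pos: [0.6271, 0.207, 0.117]
eef_rot: [-179.7, 0.1, 91.3]
contact_force: [0.3, 0.9, 0.4]
width: 0.47
finger_force: 0.0
```

```bash
python3 go.py 436.5 48.5 155 84.2
```

```text
t cm [-15.41 -19.44  -3.68] rot [-0.005  0.002  0.124] rows>= 5.0
30.3 [0.6271 0.207  0.117 ] [-1.797e+02  1.000e-01  9.130e+01] [18. 31. 94. -0. 55. 17.] [0.3 0.9 0.4] 0.4704760238237537
```

Call:
jog_arm --steps '[{"grip": -0.06, "tx": -2, "ty": -3, "tz": -2, "ax": 0, "ay": 0, "az": 0.03}, {"grip": -0.06, "tx": -5, "ty": -6.5, "tz": -3, "ax": 0, "ay": 0, "az": 0.06}, {"grip": -0.06, "tx": -8, "ty": -10, "tz": -3.6, "ax": 0, "ay": 0, "az": 0.09}, {"grip": -0.06, "tx": -11, "ty": -13.5, "tz": -3.6, "ax": 0, "ay": 0, "az": 0.12}, {"grip": -0.06, "tx": -13.5, "ty": -17, "tz": -3.6, "ax": 0, "ay": 0, "az": 0.124}]'

```text
time: 30.8
eef_pos: [0.4605, 0.0675, 0.1548]
eef_rot: [180.0, 0.0, 84.2]
contact_force: [-0.1, -0.8, -0.4]
width: 0.471
finger_force: 0.0
```

Call:
jog_arm --steps '[{"grip": -0.06, "tx": -1.6, "ty": -2.6, "tz": 0, "ax": 0, "ay": 0, "az": 0}, {"grip": -0.06, "tx": -1.6, "ty": -2.6, "tz": 0, "ax": 0, "ay": 0, "az": 0}, {"grip": -0.06, "tx": -1.6, "ty": -2.6, "tz": 0, "ax": 0, "ay": 0, "az": 0}, {"grip": -0.06, "tx": -1.6, "ty": -2.6, "tz": 0, "ax": 0, "ay": 0, "az": 0}]'

```text
time: 31.2
eef_pos: [0.4359, 0.0558, 0.1551]
eef_rot: [179.9, -0.0, 84.2]
contact_force: [0.2, -0.6, 0.4]
width: 0.472
finger_force: 0.0
```

```bash
python3 bx.py 436.5 48.5; python3 go.py 436.5 48.5 45.5 84.2
```

```text
all 3173 [437.7  50.9] [50.7 59.1] 174.3
face 2215 [437.7  50.6] [43.9 58. ] 174.3
face 490 [437.5  44.8] [36.5 11.5] 84.2
t cm [-0.73  0.13 10.95] rot [ 0.001 -0.     0.001] rows>= 2.2
31.25 [0.4359 0.0559 0.155 ] [179.9  -0.   84.2] [  7.  11. 121.   0.  48.  13.] [1.3 0.5 1.1] 0.4718294603077001
```

Call:
jog_arm --steps '[{"grip": -0.06, "tx": -0.65, "ty": 0.16, "tz": 0, "ax": 0, "ay": 0, "az": 0}, {"grip": -0.06, "tx": -0.65, "ty": 0.16, "tz": 4, "ax": 0, "ay": 0, "az": 0}, {"grip": -0.06, "tx": -0.65, "ty": 0.16, "tz": 8, "ax": 0, "ay": 0, "az": 0}, {"grip": -0.06, "tx": -0.65, "ty": 0.16, "tz": 10.5, "ax": 0, "ay": 0, "az": 0}, {"grip": -0.06, "tx": -0.65, "ty": 0.16, "tz": 10.9, "ax": 0, "ay": 0, "az": 0}]'

```text
time: 31.75
eef_pos: [0.434, 0.0485, 0.0433]
eef_rot: [-179.7, 0.1, 84.2]
contact_force: [-0.2, 0.5, 0.6]
width: 0.47
finger_force: 0.0
```

Call:
jog_arm --steps '[{"grip": -0.06, "tx": 0, "ty": 0, "tz": 0.05, "ax": 0, "ay": 0, "az": 0}, {"grip": -0.06, "tx": 0, "ty": 0, "tz": 0.1, "ax": 0, "ay": 0, "az": 0}, {"grip": -0.06, "tx": 0, "ty": 0, "tz": 0.1, "ax": 0, "ay": 0, "az": 0}, {"grip": -0.06, "tx": 0, "ty": 0, "tz": 0.1, "ax": 0, "ay": 0, "az": 0}]'

```text
time: 32.15
eef_pos: [0.4363, 0.0489, 0.0459]
eef_rot: [179.9, -0.0, 84.2]
contact_force: [-0.8, -0.1, -0.4]
width: 0.471
finger_force: 0.0
```

Call:
jog_arm --steps '[{"grip": -1, "tx": 0, "ty": 0, "tz": 0, "ax": 0, "ay": 0, "az": 0}, {"grip": -1, "tx": 0, "ty": 0, "tz": 0, "ax": 0, "ay": 0, "az": 0}, {"grip": -1, "tx": 0, "ty": 0, "tz": 0, "ax": 0, "ay": 0, "az": 0}, {"grip": -1, "tx": 0, "ty": 0, "tz": 0, "ax": 0, "ay": 0, "az": 0}, {"grip": -1, "tx": 0, "ty": 0, "tz": 0, "ax": 0, "ay": 0, "az": 0}]'

```text
time: 32.65
eef_pos: [0.436, 0.0488, 0.0456]
eef_rot: [179.9, -0.0, 84.2]
contact_force: [-1.3, 0.1, 9.5]
width: 0.151
finger_force: 59.5
```

Call:
jog_arm --steps '[{"grip": -1, "tx": 0, "ty": 0, "tz": -1, "ax": 0, "ay": 0, "az": 0}, {"grip": -1, "tx": 0, "ty": 0, "tz": -4, "ax": 0, "ay": 0, "az": 0}, {"grip": -1, "tx": 0, "ty": 0, "tz": -8, "ax": 0, "ay": 0, "az": 0}, {"grip": -1, "tx": 0, "ty": 0, "tz": -11, "ax": 0, "ay": 0, "az": 0}, {"grip": -1, "tx": 0, "ty": 0, "tz": -11, "ax": 0, "ay": 0, "az": 0}]'

```text
time: 33.15
eef_pos: [0.4379, 0.049, 0.1589]
eef_rot: [179.6, -0.1, 84.2]
contact_force: [0.8, -0.1, -2.2]
width: 0.149
finger_force: 58.9
```

```bash
python3 go.py 627.5 272 105 91.3
```

```text
t cm [24.09 16.58  5.54] rot [ 0.007 -0.001 -0.124] rows>= 6.0
33.15 [0.4379 0.049  0.1589] [ 1.796e+02 -1.000e-01  8.420e+01] [  6.  10. 120.   0.  49.  12.] [ 0.8 -0.1 -2.2] 0.14890217475663595
```

Call:
jog_arm --steps '[{"grip": -1, "tx": 2, "ty": 1.4, "tz": 0, "ax": 0, "ay": 0, "az": 0}, {"grip": -1, "tx": 5, "ty": 3.5, "tz": 0, "ax": 0, "ay": 0, "az": 0}, {"grip": -1, "tx": 8.3, "ty": 5.8, "tz": 0, "ax": 0, "ay": 0, "az": 0}, {"grip": -1, "tx": 11.6, "ty": 8.1, "tz": 0, "ax": 0, "ay": 0, "az": 0}, {"grip": -1, "tx": 15, "ty": 10.4, "tz": 0, "ax": 0, "ay": 0, "az": 0}]'

```text
time: 33.65
eef_pos: [0.5543, 0.1886, 0.154]
eef_rot: [-179.9, 0.0, 84.2]
contact_force: [0.4, 0.4, -0.8]
width: 0.148
finger_force: 58.9
```

Call:
jog_arm --steps '[{"grip": -1, "tx": 3.5, "ty": 2.3, "tz": 0, "ax": 0, "ay": 0, "az": -0.04}, {"grip": -1, "tx": 7, "ty": 4.6, "tz": 0, "ax": 0, "ay": 0, "az": -0.08}, {"grip": -1, "tx": 9.1, "ty": 6.2, "tz": 1, "ax": 0, "ay": 0, "az": -0.124}, {"grip": -1, "tx": 9.1, "ty": 6.2, "tz": 3, "ax": 0, "ay": 0, "az": -0.124}, {"grip": -1, "tx": 9.1, "ty": 6.2, "tz": 5, "ax": 0, "ay": 0, "az": -0.124}]'

```text
time: 34.15
eef_pos: [0.6248, 0.2725, 0.1032]
eef_rot: [-180.0, 0.0, 91.4]
contact_force: [-0.9, -0.6, -1.7]
width: 0.149
finger_force: 58.9
```

Call:
jog_arm --steps '[{"grip": -1, "tx": 0, "ty": 0, "tz": 0, "ax": 0, "ay": 0, "az": 0}, {"grip": -1, "tx": 0, "ty": 0, "tz": 0, "ax": 0, "ay": 0, "az": 0}, {"grip": -1, "tx": 0, "ty": 0, "tz": 0, "ax": 0, "ay": 0, "az": 0}]'

```text
time: 34.45
eef_pos: [0.6254, 0.2719, 0.1058]
eef_rot: [179.9, -0.0, 91.3]
contact_force: [0.1, 0.2, -1.7]
width: 0.15
finger_force: 58.9
```

```bash
python3 go.py 627.5 271.5 84.5 91.3
```

```text
t cm [-0.04  0.21  2.13] rot [ 0.001 -0.     0.   ] rows>= 0.4
34.45 [0.6254 0.2719 0.1058] [179.9  -0.   91.3] [23. 34. 92. -0. 54. 22.] [ 0.1  0.2 -1.7] 0.1496883218909192
```

Call:
jog_arm --steps '[{"grip": -1, "tx": -0.05, "ty": 0.2, "tz": 1, "ax": 0, "ay": 0, "az": 0}, {"grip": -1, "tx": -0.05, "ty": 0.2, "tz": 2.1, "ax": 0, "ay": 0, "az": 0}, {"grip": -1, "tx": -0.05, "ty": 0.2, "tz": 2.1, "ax": 0, "ay": 0, "az": 0}, {"grip": -1, "tx": -0.05, "ty": 0.2, "tz": 2.1, "ax": 0, "ay": 0, "az": 0}, {"grip": -1, "tx": -0.05, "ty": 0.2, "tz": 2.1, "ax": 0, "ay": 0, "az": 0}]'

```text
time: 34.95
eef_pos: [0.6271, 0.2714, 0.084]
eef_rot: [180.0, -0.0, 91.3]
contact_force: [-0.3, -0.9, -1.1]
width: 0.149
finger_force: 58.9
```

```bash
python3 low.py
```

```text
[0.6272 0.2715 0.0841] [ 0.4  0.6 -1.5]
row 130 [(163, 206), (201, 207), (202, 175), (203, 142), (209, 130), (210, 116), (212, 123), (213, 167), (214, 204), (298, 219), (299, 173), (300, 115), (302, 104), (303, 120), (309, 131), (310, 171), (311, 208)]
row 150 [(202, 207), (203, 171), (204, 119), (205, 85), (208, 76), (209, 108), (210, 167), (211, 212), (301, 218), (302, 174), (303, 108), (304, 69), (307, 77), (308, 113), (309, 167), (310, 205)]
row 165 [(203, 206), (204, 174), (205, 143), (207, 152), (307, 157), (308, 178), (309, 204)]
col [(76, 212), (77, 200), (78, 159), (79, 102), (80, 67), (81, 65), (82, 91), (83, 146), (84, 198), (85, 217), (159, 206), (160, 183), (161, 158), (164, 156), (165, 167), (166, 187), (167, 206), (188, 211), (189, 198), (190, 176), (191, 163), (199, 178), (200, 199), (201, 225), (202, 236), (211, 224), (212, 201), (213, 181)]
188 0 0
190 212 301
192 209 303
194 208 304
197 205 307
200 203 309
204 202 310
```

Call:
jog_arm --steps '[{"grip": -1, "tx": 0, "ty": 0, "tz": 0.4, "ax": 0, "ay": 0, "az": 0}, {"grip": -1, "tx": 0, "ty": 0, "tz": 0.8, "ax": 0, "ay": 0, "az": 0}, {"grip": -1, "tx": 0, "ty": 0, "tz": 1.1, "ax": 0, "ay": 0, "az": 0}]'

```text
time: 35.3
eef_pos: [0.6268, 0.2713, 0.0724]
eef_rot: [-180.0, 0.0, 91.3]
contact_force: [-0.2, 0.2, -1.5]
width: 0.146
finger_force: 58.9
```

Call:
jog_arm --steps '[{"grip": -1, "tx": 0, "ty": 0, "tz": 0.3, "ax": 0, "ay": 0, "az": 0}, {"grip": -1, "tx": 0, "ty": 0, "tz": 0.6, "ax": 0, "ay": 0, "az": 0}, {"grip": -1, "tx": 0, "ty": 0, "tz": 0.8, "ax": 0, "ay": 0, "az": 0}]'

```text
time: 35.6
eef_pos: [0.6278, 0.2717, 0.0656]
eef_rot: [179.9, -0.0, 91.3]
contact_force: [-0.8, -1.2, 4.5]
width: 0.148
finger_force: 59.9
```

Call:
jog_arm --steps '[{"grip": -1, "tx": 0, "ty": 0, "tz": 0.3, "ax": 0, "ay": 0, "az": 0}, {"grip": -1, "tx": 0, "ty": 0, "tz": 0.6, "ax": 0, "ay": 0, "az": 0}, {"grip": -1, "tx": 0, "ty": 0, "tz": 0.8, "ax": 0, "ay": 0, "az": 0}]'

```text
time: 35.9
eef_pos: [0.627, 0.2714, 0.0567]
eef_rot: [180.0, -0.0, 91.3]
contact_force: [-0.3, 0.5, 2.9]
width: 0.146
finger_force: 59.7
```

Call:
jog_arm --steps '[{"grip": -1, "tx": 0, "ty": 0, "tz": 0.3, "ax": 0, "ay": 0, "az": 0}, {"grip": -1, "tx": 0, "ty": 0, "tz": 0.5, "ax": 0, "ay": 0, "az": 0}, {"grip": -1, "tx": 0, "ty": 0, "tz": 0.5, "ax": 0, "ay": 0, "az": 0}]'

```text
time: 36.2
eef_pos: [0.6269, 0.2713, 0.0517]
eef_rot: [-180.0, 0.0, 91.3]
contact_force: [-0.2, 0.4, 2.2]
width: 0.148
finger_force: 59.3
```

Call:
jog_arm --steps '[{"grip": -1, "tx": 0, "ty": 0, "tz": 0.2, "ax": 0, "ay": 0, "az": 0}, {"grip": -1, "tx": 0, "ty": 0, "tz": 0.35, "ax": 0, "ay": 0, "az": 0}, {"grip": -1, "tx": 0, "ty": 0, "tz": 0.35, "ax": 0, "ay": 0, "az": 0}]'

```text
time: 36.5
eef_pos: [0.6269, 0.2713, 0.0516]
eef_rot: [-180.0, 0.0, 91.3]
contact_force: [-10.5, -4.3, 31.4]
width: 0.148
finger_force: 63.6
```

Call:
jog_arm --steps '[{"grip": -0.06, "tx": 0, "ty": 0, "tz": -0.2, "ax": 0, "ay": 0, "az": 0}, {"grip": -0.06, "tx": 0, "ty": 0, "tz": -0.2, "ax": 0, "ay": 0, "az": 0}, {"grip": -0.06, "tx": 0, "ty": 0, "tz": -0.2, "ax": 0, "ay": 0, "az": 0}, {"grip": -0.06, "tx": 0, "ty": 0, "tz": -3, "ax": 0, "ay": 0, "az": 0}, {"grip": -0.06, "tx": 0, "ty": 0, "tz": -7, "ax": 0, "ay": 0, "az": 0}]'

```text
time: 37.0
eef_pos: [0.625, 0.2705, 0.1158]
eef_rot: [-179.7, 0.1, 91.3]
contact_force: [0.2, 0.5, 0.9]
width: 0.472
finger_force: 0.0
```

```bash
python3 go.py 451 145 155 72
```

```text
t cm [-12.15 -17.7   -3.79] rot [-0.005  0.003  0.337] rows>= 4.4
37.0 [0.625  0.2705 0.1158] [-1.797e+02  1.000e-01  9.130e+01] [23. 33. 92. -0. 56. 22.] [0.2 0.5 0.9] 0.4717333057755192
```

Call:
jog_arm --steps '[{"grip": -0.06, "tx": -1.5, "ty": -2.5, "tz": -2, "ax": 0, "ay": 0, "az": 0.07}, {"grip": -0.06, "tx": -4, "ty": -6, "tz": -3, "ax": 0, "ay": 0, "az": 0.14}, {"grip": -0.06, "tx": -7, "ty": -10, "tz": -3.7, "ax": 0, "ay": 0, "az": 0.21}, {"grip": -0.06, "tx": -9.7, "ty": -14, "tz": -3.7, "ax": 0, "ay": 0, "az": 0.28}, {"grip": -0.06, "tx": -12.1, "ty": -17.7, "tz": -3.7, "ax": 0, "ay": 0, "az": 0.337}]'

```text
time: 37.5
eef_pos: [0.4507, 0.1451, 0.155]
eef_rot: [-180.0, 0.0, 71.8]
contact_force: [-0.2, -0.8, -0.5]
width: 0.469
finger_force: 0.0
```

Call:
jog_arm --steps '[{"grip": -0.06, "tx": 0, "ty": 0, "tz": 0, "ax": 0, "ay": 0, "az": 0}, {"grip": -0.06, "tx": 0, "ty": 0, "tz": 0, "ax": 0, "ay": 0, "az": 0}, {"grip": -0.06, "tx": 0, "ty": 0, "tz": 0, "ax": 0, "ay": 0, "az": 0}, {"grip": -0.06, "tx": 0, "ty": 0, "tz": 0, "ax": 0, "ay": 0, "az": 0}]'

```text
time: 37.9
eef_pos: [0.454, 0.147, 0.1554]
eef_rot: [180.0, -0.0, 72.0]
contact_force: [0.1, -0.6, 0.5]
width: 0.469
finger_force: 0.0
```

```bash
python3 bx.py 451 141; python3 go.py 451.5 140.7 45.5 72
```

```text
all 3207 [452.7 142.8] [51.7 59.1] 162.1
face 2766 [452.2 141. ] [46.  58.2] 162.1
t cm [-0.66 -0.03 10.98] rot [ 0.    -0.     0.001] rows>= 2.2
37.95 [0.4538 0.1469 0.1553] [180.  -0.  72.] [ 18.  14. 116.   0.  50.  36.] [-0.1  0.8 -0.8] 0.4685016475027661
```

Call:
jog_arm --steps '[{"grip": -0.06, "tx": -0.65, "ty": 0, "tz": 0, "ax": 0, "ay": 0, "az": 0}, {"grip": -0.06, "tx": -0.65, "ty": 0, "tz": 4, "ax": 0, "ay": 0, "az": 0}, {"grip": -0.06, "tx": -0.65, "ty": 0, "tz": 8, "ax": 0, "ay": 0, "az": 0}, {"grip": -0.06, "tx": -0.65, "ty": 0, "tz": 10.5, "ax": 0, "ay": 0, "az": 0}, {"grip": -0.06, "tx": -0.65, "ty": 0, "tz": 10.9, "ax": 0, "ay": 0, "az": 0}]'

```text
time: 38.45
eef_pos: [0.4489, 0.1394, 0.0438]
eef_rot: [-179.8, 0.2, 72.0]
contact_force: [-0.4, 0.9, 0.3]
width: 0.472
finger_force: 0.0
```

Call:
jog_arm --steps '[{"grip": -0.06, "tx": 0, "ty": 0, "tz": 0.05, "ax": 0, "ay": 0, "az": 0}, {"grip": -0.06, "tx": 0, "ty": 0, "tz": 0.1, "ax": 0, "ay": 0, "az": 0}, {"grip": -0.06, "tx": 0, "ty": 0, "tz": 0.1, "ax": 0, "ay": 0, "az": 0}, {"grip": -0.06, "tx": 0, "ty": 0, "tz": 0.1, "ax": 0, "ay": 0, "az": 0}]'

```text
time: 38.85
eef_pos: [0.4516, 0.1404, 0.0465]
eef_rot: [179.9, -0.1, 72.0]
contact_force: [-1.0, 0.4, 0.3]
width: 0.475
finger_force: 0.0
```

Call:
jog_arm --steps '[{"grip": -1, "tx": 0, "ty": 0, "tz": 0, "ax": 0, "ay": 0, "az": 0}, {"grip": -1, "tx": 0, "ty": 0, "tz": 0, "ax": 0, "ay": 0, "az": 0}, {"grip": -1, "tx": 0, "ty": 0, "tz": 0, "ax": 0, "ay": 0, "az": 0}, {"grip": -1, "tx": 0, "ty": 0, "tz": 0, "ax": 0, "ay": 0, "az": 0}, {"grip": -1, "tx": 0, "ty": 0, "tz": 0, "ax": 0, "ay": 0, "az": 0}]'

```text
time: 39.35
eef_pos: [0.4512, 0.1403, 0.046]
eef_rot: [180.0, -0.0, 72.0]
contact_force: [-1.7, -0.4, 8.1]
width: 0.147
finger_force: 59.3
```

Call:
jog_arm --steps '[{"grip": -1, "tx": 0, "ty": 0, "tz": -1, "ax": 0, "ay": 0, "az": 0}, {"grip": -1, "tx": 0, "ty": 0, "tz": -4, "ax": 0, "ay": 0, "az": 0}, {"grip": -1, "tx": 0, "ty": 0, "tz": -8, "ax": 0, "ay": 0, "az": 0}, {"grip": -1, "tx": 0, "ty": 0, "tz": -11, "ax": 0, "ay": 0, "az": 0}, {"grip": -1, "tx": 0, "ty": 0, "tz": -11, "ax": 0, "ay": 0, "az": 0}]'

```text
time: 39.85
eef_pos: [0.4531, 0.1409, 0.1596]
eef_rot: [179.7, -0.2, 72.0]
contact_force: [0.4, -0.1, -1.8]
width: 0.149
finger_force: 58.9
```

```bash
python3 go.py 626 335.5 105 91.3
```

```text
t cm [23.83 10.4   5.62] rot [ 0.006 -0.003 -0.337] rows>= 5.3
39.85 [0.4531 0.1409 0.1596] [179.7  -0.2  72. ] [ 17.  13. 117.  -0.  50.  35.] [ 0.4 -0.1 -1.8] 0.14888404047874748
```

Call:
jog_arm --steps '[{"grip": -1, "tx": 2, "ty": 0.9, "tz": 0, "ax": 0, "ay": 0, "az": 0}, {"grip": -1, "tx": 5, "ty": 2.2, "tz": 0, "ax": 0, "ay": 0, "az": 0}, {"grip": -1, "tx": 8.3, "ty": 3.6, "tz": 0, "ax": 0, "ay": 0, "az": 0}, {"grip": -1, "tx": 11.6, "ty": 5.1, "tz": 0, "ax": 0, "ay": 0, "az": 0}, {"grip": -1, "tx": 15, "ty": 6.5, "tz": 0, "ax": 0, "ay": 0, "az": 0}]'

```text
time: 40.35
eef_pos: [0.5592, 0.2634, 0.1545]
eef_rot: [-179.9, 0.1, 72.0]
contact_force: [0.4, -0.7, -1.5]
width: 0.145
finger_force: 58.9
```

Call:
jog_arm --steps '[{"grip": -1, "tx": 3.5, "ty": 1.5, "tz": 0, "ax": 0, "ay": 0, "az": -0.12}, {"grip": -1, "tx": 7, "ty": 3, "tz": 0, "ax": 0, "ay": 0, "az": -0.24}, {"grip": -1, "tx": 8.8, "ty": 3.9, "tz": 1, "ax": 0, "ay": 0, "az": -0.337}, {"grip": -1, "tx": 8.8, "ty": 3.9, "tz": 3, "ax": 0, "ay": 0, "az": -0.337}, {"grip": -1, "tx": 8.8, "ty": 3.9, "tz": 5, "ax": 0, "ay": 0, "az": -0.337}]'

```text
time: 40.85
eef_pos: [0.623, 0.3348, 0.1037]
eef_rot: [-180.0, 0.0, 91.4]
contact_force: [0.2, -0.9, -1.4]
width: 0.15
finger_force: 58.9
```

Call:
jog_arm --steps '[{"grip": -1, "tx": 0, "ty": 0, "tz": 0, "ax": 0, "ay": 0, "az": 0}, {"grip": -1, "tx": 0, "ty": 0, "tz": 0, "ax": 0, "ay": 0, "az": 0}, {"grip": -1, "tx": 0, "ty": 0, "tz": 0, "ax": 0, "ay": 0, "az": 0}]'

```text
time: 41.15
eef_pos: [0.6237, 0.3345, 0.1064]
eef_rot: [179.9, -0.0, 91.3]
contact_force: [0.1, -0.6, -0.0]
width: 0.147
finger_force: 58.9
```

```bash
python3 go.py 626 335.5 84.3 91.3
```

```text
t cm [0.09 0.23 2.21] rot [ 0.001 -0.001  0.   ] rows>= 0.4
41.15 [0.6237 0.3345 0.1064] [179.9  -0.   91.3] [28. 35. 88. -0. 56. 27.] [ 0.1 -0.6 -0. ] 0.14705846944927586
```

Call:
jog_arm --steps '[{"grip": -1, "tx": 0.09, "ty": 0.23, "tz": 1, "ax": 0, "ay": 0, "az": 0}, {"grip": -1, "tx": 0.09, "ty": 0.23, "tz": 2.2, "ax": 0, "ay": 0, "az": 0}, {"grip": -1, "tx": 0.09, "ty": 0.23, "tz": 2.2, "ax": 0, "ay": 0, "az": 0}, {"grip": -1, "tx": 0.09, "ty": 0.23, "tz": 2.2, "ax": 0, "ay": 0, "az": 0}, {"grip": -1, "tx": 0.09, "ty": 0.23, "tz": 2.2, "ax": 0, "ay": 0, "az": 0}]'

```text
time: 41.65
eef_pos: [0.6256, 0.3354, 0.0835]
eef_rot: [180.0, -0.0, 91.3]
contact_force: [0.9, -0.1, -1.4]
width: 0.149
finger_force: 58.9
```

```bash
python3 low.py | tail -8; python3 - <<'E'
from h import *
h=cv2.cvtColor(cv2.imread('t3.png'),cv2.COLOR_BGR2HSV)
print([(r,h[r,258:270,1].mean().round(),h[r,258:270,2].mean().round()) for r in range(150,196,2)])
for r in (178,184): print(r,[(c,int(h[r,c,1]),int(h[r,c,2])) for c in list(range(165,182,2))+list(range(194,216,2))+list(range(298,318,2))+list(range(334,352,2))])
E
```

```text
col [(158, 199), (159, 179), (160, 164), (165, 172), (166, 191), (167, 213), (188, 215), (189, 194), (190, 176), (198, 188), (199, 210), (200, 232), (210, 231), (211, 210), (212, 191)]
188 0 0
190 210 302
192 209 304
194 207 305
197 205 307
200 203 309
204 202 310
[(150, np.float64(196.0), np.float64(210.0)), (152, np.float64(198.0), np.float64(209.0)), (154, np.float64(198.0), np.float64(207.0)), (156, np.float64(197.0), np.float64(209.0)), (158, np.float64(190.0), np.float64(204.0)), (160, np.float64(148.0), np.float64(162.0)), (162, np.float64(150.0), np.float64(156.0)), (164, np.float64(149.0), np.float64(165.0)), (166, np.float64(146.0), np.float64(189.0)), (168, np.float64(138.0), np.float64(224.0)), (170, np.float64(137.0), np.float64(224.0)), (172, np.float64(137.0), np.float64(225.0)), (174, np.float64(138.0), np.float64(224.0)), (176, np.float64(138.0), np.float64(225.0)), (178, np.float64(137.0), np.float64(224.0)), (180, np.float64(137.0), np.float64(225.0)), (182, np.float64(139.0), np.float64(224.0)), (184, np.float64(138.0), np.float64(225.0)), (186, np.float64(139.0),
[... 833 characters left out ...]
348, 197, 203), (350, 196, 210)]
184 [(165, 203, 206), (167, 176, 212), (169, 138, 227), (171, 139, 227), (173, 138, 229), (175, 137, 225), (177, 142, 227), (179, 138, 227), (181, 139, 228), (194, 141, 228), (196, 141, 228), (198, 140, 227), (200, 138, 227), (202, 143, 227), (204, 137, 229), (206, 149, 209), (208, 138, 215), (210, 145, 208), (212, 138, 222), (214, 139, 224), (298, 136, 229), (300, 148, 222), (302, 146, 210), (304, 144, 212), (306, 148, 203), (308, 143, 227), (310, 141, 226), (312, 138, 226), (314, 139, 228), (316, 137, 227), (334, 139, 227), (336, 135, 226), (338, 138, 228), (340, 141, 226), (342, 134, 228), (344, 157, 221), (346, 195, 207), (348, 204, 196), (350, 194, 202)]
```

Call:
jog_arm --steps '[{"grip": -1, "tx": -0.05, "ty": 0, "tz": 0.4, "ax": 0, "ay": 0, "az": 0}, {"grip": -1, "tx": -0.05, "ty": 0, "tz": 0.8, "ax": 0, "ay": 0, "az": 0}, {"grip": -1, "tx": -0.05, "ty": 0, "tz": 1.1, "ax": 0, "ay": 0, "az": 0}]'

```text
time: 42.0
eef_pos: [0.6253, 0.3347, 0.072]
eef_rot: [-180.0, 0.0, 91.3]
contact_force: [-0.1, 0.2, -0.7]
width: 0.147
finger_force: 58.9
```

Call:
jog_arm --steps '[{"grip": -1, "tx": 0, "ty": 0, "tz": 0.3, "ax": 0, "ay": 0, "az": 0}, {"grip": -1, "tx": 0, "ty": 0, "tz": 0.6, "ax": 0, "ay": 0, "az": 0}, {"grip": -1, "tx": 0, "ty": 0, "tz": 0.8, "ax": 0, "ay": 0, "az": 0}]'

```text
time: 42.3
eef_pos: [0.6262, 0.3352, 0.0651]
eef_rot: [179.9, -0.0, 91.3]
contact_force: [-1.3, -0.3, 3.8]
width: 0.147
finger_force: 59.7
```

Call:
jog_arm --steps '[{"grip": -1, "tx": 0, "ty": 0, "tz": 0.3, "ax": 0, "ay": 0, "az": 0}, {"grip": -1, "tx": 0, "ty": 0, "tz": 0.6, "ax": 0, "ay": 0, "az": 0}, {"grip": -1, "tx": 0, "ty": 0, "tz": 0.8, "ax": 0, "ay": 0, "az": 0}]'

```text
time: 42.6
eef_pos: [0.6255, 0.3349, 0.0561]
eef_rot: [180.0, -0.0, 91.3]
contact_force: [-1.0, -0.1, 3.3]
width: 0.144
finger_force: 59.6
```

Call:
jog_arm --steps '[{"grip": -1, "tx": 0, "ty": 0, "tz": 0.3, "ax": 0, "ay": 0, "az": 0}, {"grip": -1, "tx": 0, "ty": 0, "tz": 0.5, "ax": 0, "ay": 0, "az": 0}, {"grip": -1, "tx": 0, "ty": 0, "tz": 0.5, "ax": 0, "ay": 0, "az": 0}]'

```text
time: 42.9
eef_pos: [0.6255, 0.3348, 0.0521]
eef_rot: [-180.0, 0.0, 91.3]
contact_force: [-2.1, -0.6, 11.4]
width: 0.15
finger_force: 60.5
```

Call:
jog_arm --steps '[{"grip": -1, "tx": 0, "ty": 0, "tz": 0.2, "ax": 0, "ay": 0, "az": 0}, {"grip": -1, "tx": 0, "ty": 0, "tz": 0.3, "ax": 0, "ay": 0, "az": 0}, {"grip": -1, "tx": 0, "ty": 0, "tz": 0.3, "ax": 0, "ay": 0, "az": 0}]'

```text
time: 43.2
eef_pos: [0.6256, 0.3348, 0.0521]
eef_rot: [180.0, -0.0, 91.3]
contact_force: [-10.2, -5.7, 33.7]
width: 0.148
finger_force: 63.7
```

Call:
jog_arm --steps '[{"grip": -0.06, "tx": 0, "ty": 0, "tz": -0.3, "ax": 0, "ay": 0, "az": 0}, {"grip": -0.06, "tx": 0, "ty": 0, "tz": -0.3, "ax": 0, "ay": 0, "az": 0}, {"grip": -0.06, "tx": 0, "ty": 0, "tz": -0.3, "ax": 0, "ay": 0, "az": 0}, {"grip": -0.06, "tx": 0, "ty": 0, "tz": -4, "ax": 0, "ay": 0, "az": 0}, {"grip": -0.06, "tx": 0, "ty": 0, "tz": -8, "ax": 0, "ay": 0, "az": 0}]'

```text
time: 43.7
eef_pos: [0.624, 0.334, 0.1264]
eef_rot: [-179.7, 0.1, 91.3]
contact_force: [1.2, 0.3, 0.1]
width: 0.465
finger_force: 0.0
```

```bash
python3 - <<'E'
from h import *
im,K,R,t=cam('top'); cv2.imwrite('top9.png',im)
P=np.array([(320,287),(315.5,361),(245,72),(440,88),(224,277),(418,293)])/5.5+[195,145]-0.4
X=ray(P,.03,K,R,t)[:,:2]*1000; print(X.round(1))
d=X[0]-X[1]; print('tab',np.linalg.norm(d),np.degrees(np.arctan2(d[1],d[0]))); e=X[3]-X[2]; print('hinge',np.linalg.norm(e),np.degrees(np.arctan2(e[1],e[0])),'edge',np.degrees(np.arctan2(*(X[5]-X[4])[::-1])))
h=cv2.cvtColor(im,cv2.COLOR_BGR2HSV); 
for r in (200,203,206,208,210,211): print(r,h[r,245:262].tolist())
E
python3 go.py 480 0 150 176
```

```text
[[511.5  16. ]
 [471.7  17.5]
 [627.2  59.2]
 [620.8 -46.5]
 [515.7  67.8]
 [509.4 -36.8]]
tab 39.8616116571124 -2.1818511251882207
hinge 105.901924955783 -93.47546639604016 edge -93.4485567408591
200 [[9, 168, 165], [9, 171, 163], [10, 168, 161], [9, 169, 160], [9, 168, 162], [10, 169, 160], [12, 167, 148], [12, 164, 138], [12, 168, 132], [11, 166, 126], [9, 171, 137], [9, 169, 160], [9, 169, 160], [9, 169, 160], [9, 172, 160], [9, 169, 161], [9, 171, 164]]
203 [[9, 172, 165], [9, 169, 164], [9, 171, 164], [9, 171, 161], [9, 168, 159], [9, 168, 144], [13, 165, 144], [12, 164, 135], [12, 167, 133], [11, 169, 119], [9, 170, 156], [9, 168, 162], [9, 172, 160], [9, 170, 162], [9, 173, 161], [9, 168, 164], [9, 171, 164]]
206 [[9, 169, 164], [9, 171, 163], [9, 173, 161], [9, 171, 163], [9, 173, 159], [10, 166, 144], [12, 161, 139], [12, 166, 134], [12, 170, 132], [11, 172, 114], [9, 170, 159], [9, 172, 162], [9, 172, 163], [9, 169, 164], [9, 172, 163], [9, 170, 162], [9, 173, 165]]
208 [[9, 169, 163], [9, 172, 162], [9, 169, 164], [9, 171, 161], [9, 171, 158], [12, 169, 145], [12, 162, 14
[... 158 characters left out ...]
10 [[9, 172, 163], [9, 169, 161], [9, 172, 160], [9, 171, 161], [9, 168, 162], [11, 171, 145], [11, 169, 133], [12, 169, 122], [11, 172, 120], [9, 174, 139], [9, 169, 163], [9, 169, 164], [9, 171, 166], [9, 168, 165], [9, 171, 164], [10, 171, 164], [9, 173, 164]]
211 [[9, 172, 163], [9, 167, 163], [9, 172, 160], [9, 169, 161], [9, 169, 163], [10, 171, 158], [9, 172, 156], [10, 169, 152], [10, 170, 153], [9, 170, 159], [9, 172, 165], [9, 172, 165], [9, 172, 168], [9, 171, 167], [9, 173, 167], [9, 172, 166], [9, 169, 167]]
t cm [-33.25 -15.55  -1.66] rot [ 0.006  0.002 -1.478] rows>= 9.9
43.75 [0.6279 0.3361 0.1351] [179.7  -0.2  91.3] [28. 34. 87. -0. 59. 27.] [2.7 0.9 5.6] 0.4686592725043883
```

Call:
jog_arm --steps '[{"grip": -0.06, "tx": -3.5, "ty": -1.6, "tz": -1, "ax": 0, "ay": 0, "az": -0.148}, {"grip": -0.06, "tx": -7, "ty": -3.2, "tz": -1.5, "ax": 0, "ay": 0, "az": -0.296}, {"grip": -0.06, "tx": -10.5, "ty": -4.8, "tz": -1.5, "ax": 0, "ay": 0, "az": -0.444}, {"grip": -0.06, "tx": -14, "ty": -6.4, "tz": -1.5, "ax": 0, "ay": 0, "az": -0.592}, {"grip": -0.06, "tx": -17.5, "ty": -8, "tz": -1.5, "ax": 0, "ay": 0, "az": -0.74}]'

```text
time: 44.25
eef_pos: [0.5486, 0.1567, 0.1428]
eef_rot: [-180.0, -0.0, 134.1]
contact_force: [0.7, -0.7, 0.3]
width: 0.469
finger_force: 0.0
```

```bash
python3 go.py 486 15 150 176.5
```

```text
t cm [ -5.82 -14.36  -0.72] rot [-0.   -0.   -0.74] rows>= 4.9
44.25 [0.5486 0.1567 0.1428] [-180.    -0.   134.1] [ 16.  22. 106.  -0.  52. -28.] [ 0.7 -0.7  0.3] 0.46947415477566157
```

Call:
jog_arm --steps '[{"grip": -0.06, "tx": -1.2, "ty": -2.9, "tz": -0.2, "ax": 0, "ay": 0, "az": -0.148}, {"grip": -0.06, "tx": -2.4, "ty": -5.8, "tz": -0.4, "ax": 0, "ay": 0, "az": -0.296}, {"grip": -0.06, "tx": -3.6, "ty": -8.7, "tz": -0.6, "ax": 0, "ay": 0, "az": -0.444}, {"grip": -0.06, "tx": -4.8, "ty": -11.6, "tz": -0.7, "ax": 0, "ay": 0, "az": -0.592}, {"grip": -0.06, "tx": -5.8, "ty": -14.3, "tz": -0.7, "ax": 0, "ay": 0, "az": -0.74}]'

```text
time: 44.75
eef_pos: [0.4856, 0.0161, 0.15]
eef_rot: [-180.0, -0.0, 176.5]
contact_force: [0.7, -0.4, 0.2]
width: 0.467
finger_force: 0.0
```

Call:
jog_arm --steps '[{"grip": -0.06, "tx": 0, "ty": 0, "tz": 1.5, "ax": 0, "ay": 0, "az": 0}, {"grip": -0.06, "tx": 0, "ty": 0, "tz": 3, "ax": 0, "ay": 0, "az": 0}, {"grip": -0.06, "tx": 0, "ty": 0, "tz": 4, "ax": 0, "ay": 0, "az": 0}, {"grip": -0.06, "tx": 0, "ty": 0, "tz": 4, "ax": 0, "ay": 0, "az": 0}, {"grip": -0.06, "tx": 0, "ty": 0, "tz": 4, "ax": 0, "ay": 0, "az": 0}]'

```text
time: 45.25
eef_pos: [0.4863, 0.0174, 0.1102]
eef_rot: [-180.0, -0.0, 176.1]
contact_force: [-0.4, 0.2, -0.0]
width: 0.47
finger_force: 0.0
```

```bash
python3 - <<'E'
from h import *
im,K,R,t=cam('wrist'); cv2.imwrite('m1.png',im); np.savez('m1',K=K,R=R,t=t); s=env.read_state(); print(s['eef_pos'].round(4),s['eef_rot'].round(1))
p=proj([[.472,.0165,.033],[.486,.0155,.033],[.500,.015,.033]],K,R,t); print(p.round(0).tolist())
save('m1',im[60:384,100:412],1.8)
E
python3 go.py 486 15 50 176.5
```

```text
[0.4866 0.0175 0.1106] [180.    0.  176.1]
[[251.0, 190.0], [251.0, 208.0], [252.0, 225.0]]
t cm [ 0.04 -0.25  6.06] rot [ 0.     0.    -0.006] rows>= 1.2
45.3 [0.4866 0.0175 0.1106] [180.    0.  176.1] [  2.  19. 117.   0.  44. -84.] [0.  0.5 0.2] 0.4693693764423009
```

View pics/m1.png

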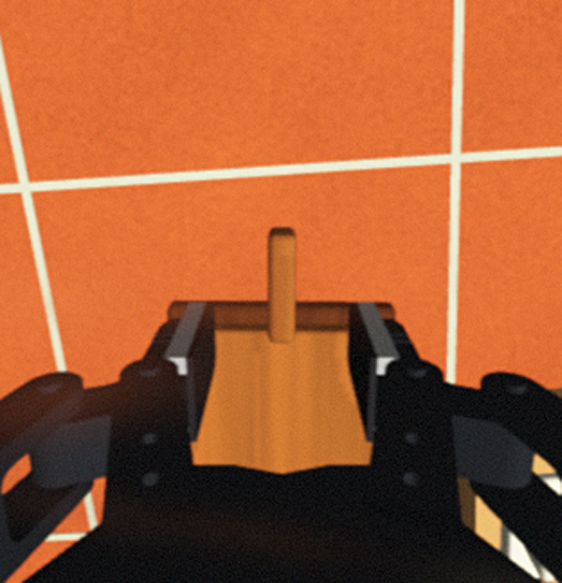

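Call:
jog_arm --steps '[{"grip": -0.06, "tx": 0.35, "ty": 0, "tz": 3, "ax": 0, "ay": 0, "az": 0}, {"grip": -0.06, "tx": 0.35, "ty": 0, "tz": 6, "ax": 0, "ay": 0, "az": 0}, {"grip": -0.06, "tx": 0.35, "ty": 0, "tz": 8, "ax": 0, "ay": 0, "az": 0}, {"grip": -0.06, "tx": 0.35, "ty": 0, "tz": 8.5, "ax": 0, "ay": 0, "az": 0}, {"grip": -0.06, "tx": 0.35, "ty": 0, "tz": 8.5, "ax": 0, "ay": 0, "az": 0}]'

```text
time: 45.8
eef_pos: [0.4828, 0.0177, 0.0254]
eef_rot: [-180.0, -0.0, 176.1]
contact_force: [0.5, -0.3, -0.3]
width: 0.467
finger_force: 0.0
```

Call:
jog_arm --steps '[{"grip": -1, "tx": 0, "ty": 0, "tz": 0, "ax": 0, "ay": 0, "az": 0}, {"grip": -1, "tx": 0, "ty": 0, "tz": 0, "ax": 0, "ay": 0, "az": 0}, {"grip": -1, "tx": 0, "ty": 0, "tz": 0, "ax": 0, "ay": 0, "az": 0}, {"grip": -1, "tx": 0, "ty": 0, "tz": 0, "ax": 0, "ay": 0, "az": 0}, {"grip": -1, "tx": 0, "ty": 0, "tz": 0, "ax": 0, "ay": 0, "az": 0}]'

```text
time: 46.3
eef_pos: [0.4838, 0.0176, 0.0266]
eef_rot: [180.0, 0.1, 176.1]
contact_force: [-1.0, 0.9, 5.8]
width: 0.125
finger_force: 60.3
```

Call:
jog_arm --steps '[{"grip": -1, "tx": -0.1, "ty": 0, "tz": -1.4, "ax": 0, "ay": 0, "az": 0}, {"grip": -1, "tx": -0.35, "ty": 0, "tz": -2.7, "ax": 0, "ay": 0, "az": 0}, {"grip": -1, "tx": -0.74, "ty": 0, "tz": -4.1, "ax": 0, "ay": 0, "az": 0}, {"grip": -1, "tx": -1.24, "ty": 0, "tz": -5.3, "ax": 0, "ay": 0, "az": 0}]'

```text
time: 46.7
eef_pos: [0.4959, 0.0167, 0.0794]
eef_rot: [180.0, 0.1, 176.1]
contact_force: [5.1, -0.4, -8.8]
width: 0.123
finger_force: 58.4
```

Call:
jog_arm --steps '[{"grip": -1, "tx": -0.64, "ty": 0, "tz": -1.23, "ax": 0, "ay": 0, "az": 0}, {"grip": -1, "tx": -1.4, "ty": 0, "tz": -2.4, "ax": 0, "ay": 0, "az": 0}, {"grip": -1, "tx": -2.3, "ty": 0, "tz": -3.5, "ax": 0, "ay": 0, "az": 0}, {"grip": -1, "tx": -3.2, "ty": 0, "tz": -4.4, "ax": 0, "ay": 0, "az": 0}, {"grip": -1, "tx": -4.3, "ty": 0, "tz": -5.3, "ax": 0, "ay": 0, "az": 0}]'

```text
time: 47.2
eef_pos: [0.5366, 0.0136, 0.1316]
eef_rot: [-180.0, -0.2, 176.1]
contact_force: [-3.3, -1.2, -2.7]
width: 0.123
finger_force: 58.8
```

Call:
jog_arm --steps '[{"grip": -1, "tx": -1.15, "ty": 0, "tz": -0.8, "ax": 0, "ay": 0, "az": 0}, {"grip": -1, "tx": -2.4, "ty": 0, "tz": -1.4, "ax": 0, "ay": 0, "az": 0}, {"grip": -1, "tx": -3.6, "ty": 0, "tz": -1.9, "ax": 0, "ay": 0, "az": 0}, {"grip": -1, "tx": -5.0, "ty": 0, "tz": -2.3, "ax": 0, "ay": 0, "az": 0}, {"grip": -1, "tx": -6.3, "ty": 0, "tz": -2.6, "ax": 0, "ay": 0, "az": 0}]'

```text
time: 47.7
eef_pos: [0.6013, 0.0089, 0.1587]
eef_rot: [-179.9, -0.0, 176.1]
contact_force: [-2.8, -3.8, -0.0]
width: 0.125
finger_force: 59.3
```

Call:
jog_arm --steps '[{"grip": 0, "tx": 0, "ty": 0, "tz": 0, "ax": 0, "ay": 0, "az": 0}, {"grip": 0, "tx": 0, "ty": 0, "tz": 0, "ax": 0, "ay": 0, "az": 0}, {"grip": 0, "tx": 0, "ty": 0, "tz": 0, "ax": 0, "ay": 0, "az": 0}, {"grip": 0, "tx": 0, "ty": 0, "tz": 0, "ax": 0, "ay": 0, "az": 0}, {"grip": 0, "tx": 0, "ty": 0, "tz": -2, "ax": 0, "ay": 0, "az": 0}]'

```text
time: 48.2
eef_pos: [0.5989, 0.0096, 0.1752]
eef_rot: [-180.0, -0.3, 176.1]
contact_force: [0.5, 0.8, -0.4]
width: 0.502
finger_force: 0.0
```

Call:
jog_arm --steps '[{"grip": 0, "tx": 0, "ty": 0, "tz": -3, "ax": 0, "ay": 0, "az": 0}, {"grip": 0, "tx": 0, "ty": 0, "tz": -7, "ax": 0, "ay": 0, "az": 0}, {"grip": 0, "tx": 4, "ty": 0, "tz": -9, "ax": 0, "ay": 0, "az": 0}, {"grip": 0, "tx": 8, "ty": 0, "tz": -9, "ax": 0, "ay": 0, "az": 0}, {"grip": 0, "tx": 12, "ty": 0, "tz": -9, "ax": 0, "ay": 0, "az": 0}]'

```text
time: 48.7
eef_pos: [0.4799, 0.0178, 0.2679]
eef_rot: [180.0, 0.1, 176.1]
contact_force: [-0.4, -0.3, 0.0]
width: 0.501
finger_force: 0.0
```

Call:
jog_arm --steps '[{"grip": 0, "tx": 4, "ty": 0, "tz": 0, "ax": 0, "ay": 0, "az": 0}, {"grip": 0, "tx": 8, "ty": 0, "tz": 0, "ax": 0, "ay": 0, "az": 0}, {"grip": 0, "tx": 12, "ty": 0, "tz": 0, "ax": 0, "ay": 0, "az": 0}, {"grip": 0, "tx": 14, "ty": 0, "tz": 0, "ax": 0, "ay": 0, "az": 0}]'

```text
time: 49.1
eef_pos: [0.3381, 0.0272, 0.2669]
eef_rot: [-180.0, -0.1, 176.1]
contact_force: [-0.0, -0.4, -1.1]
width: 0.5
finger_force: 0.0
```

```bash
cat > fin.py <<'E'
from h import *
im,K,R,t=cam('top'); cv2.imwrite('topf.png',im); d=cv2.absdiff(im,cv2.imread('top0.png')).max(2)
n,l,st,c=cv2.connectedComponentsWithStats(cv2.morphologyEx((d>40).astype(np.uint8),cv2.MORPH_OPEN,np.ones((3,3),np.uint8)))
for i in range(1,n):
    if st[i,4]>20: print(st[i].tolist(),c[i].round(0))
im2,K2,R2,t2=cam('scene'); cv2.imwrite('scf.png',im2)
# expected mirror position at th=1.92 in both views
H=np.array([.622,.0065,.02]); x=np.array([np.cos(-.061),np.sin(-.061),0]);y=np.array([-x[1],x[0],0]);z=np.array([0,0,1])
for th in (1.4,1.92):
    u=-np.cos(th)*x+np.sin(th)*z; P=np.array([H+u*.149,H+u*.104+y*.05,H+u*.104-y*.05,H+y*.05,H-y*.05]); print(th,'top',proj(P,K,R,t).round(0).tolist(),'scene',proj(P,K2,R2,t2).round(0).tolist())
d=cv2.absdiff(im2,cv2.imread('scene0.png')).max(2); n,l,st,c=cv2.connectedComponentsWithStats(cv2.morphologyEx((d>40).astype(np.uint8),cv2.MORPH_OPEN,np.ones((3,3),np.uint8)))
print('scene');[print(st[i].tolist(),c[i].round(0)) for i in range(1,n) if st[i,4]>40]
E
python3 fin.py
```

```text
[237, 134, 39, 63, 1682] [256. 168.]
[321, 137, 44, 14, 328] [343. 144.]
[139, 147, 17, 20, 332] [147. 157.]
[160, 147, 18, 21, 341] [169. 157.]
[182, 147, 17, 20, 329] [190. 157.]
[204, 147, 16, 20, 302] [211. 156.]
[320, 172, 44, 15, 328] [342. 179.]
[200, 205, 21, 24, 334] [210. 217.]
[266, 207, 22, 24, 330] [277. 218.]
[233, 212, 17, 22, 334] [241. 222.]
[300, 213, 20, 23, 334] [309. 224.]
[128, 224, 49, 18, 338] [152. 232.]
[359, 234, 31, 14, 230] [372. 241.]
[342, 239, 16, 11, 83] [351. 245.]
[173, 245, 109, 139, 4785] [233. 291.]
[0, 267, 97, 117, 4901] [ 33. 334.]
[269, 287, 15, 54, 586] [276. 312.]
[0, 350, 16, 18, 209] [  6. 357.]
[260, 351, 34, 33, 509] [277. 369.]
[218, 366, 27, 18, 344] [230. 375.]
[263, 379, 12, 5, 41] [270. 382.]
1.4 top [[256.0, 162.0], [239.0, 160.0], [274.0, 163.0], [240.0, 159.0], [273.0, 162.0]] scene [[243.0, 175.0], [259.0, 198.0], [226.0, 186.0], [255.0, 234.0], [224.0, 221.0]]
1.92 top [[259.0, 134.0], [240.0, 141.0], [276.0, 144.0], [240.0, 159.0], [273.0, 162.0]] scene [[226.0, 192.0], [248.0, 210.0], [214.0, 198.0], [255.0, 234.0], [224.0, 
[... 160 characters left out ...]
6, 42, 49, 590] [371.  76.]
[284, 57, 8, 7, 44] [287.  61.]
[274, 75, 19, 34, 317] [284.  88.]
[308, 77, 16, 19, 153] [314.  86.]
[301, 96, 6, 15, 61] [304. 103.]
[483, 97, 20, 40, 406] [492. 115.]
[504, 99, 8, 19, 107] [508. 107.]
[173, 154, 31, 14, 225] [190. 161.]
[158, 173, 32, 20, 318] [175. 182.]
[217, 172, 17, 19, 256] [225. 181.]
[238, 181, 24, 21, 324] [249. 191.]
[267, 187, 27, 22, 361] [282. 198.]
[133, 189, 33, 23, 380] [151. 199.]
[214, 194, 59, 41, 1158] [241. 216.]
[297, 198, 26, 23, 386] [310. 209.]
[348, 207, 55, 19, 418] [375. 215.]
[274, 233, 25, 20, 317] [286. 242.]
[300, 240, 24, 21, 341] [312. 250.]
[325, 248, 26, 22, 390] [338. 259.]
[354, 257, 25, 23, 414] [366. 268.]
```

```bash
python3 - <<'E'
from h import *
im,K,R,t=cam('top'); print(proj([[.672,-.2423,.055],[.568,-.2395,.055]],K,R,t).round(0), env.read_state()['contact_force'].round(1))
print(env.close_job())
E
```

```text
[[342. 144.]
 [341. 179.]] [0.4 0.5 1.1]
the job is handed in; nothing more can be done
None
```

I handed the job in at about 49 s of robot time: both spindles are seated in the roll holder, all four white boxes are pressed home in the tray, and the mirror is snapped fully open.

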